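# Make up the shower tray and the basin tray

### The job

Make up the two guest trays from the stock on the vanity top, setting everything down gently without dropping it, and leave the amber bottle and the yellow soap where they are. Shower kit, in the mint-green tray: the green shampoo bottle with the pink cap standing in the small bay, and the grey soap dish lying flat in the large bay with the purple soap lying in it. Basin kit, in the bamboo tray: the white lotion bottle with the blue cap standing in the small bay and the blue tumbler standing the right way up in the large bay.

Things in the scene. Friction and masses are not known exactly. Their poses are not given: they have to be found in the camera images.
- mint_tray: Mint-green tray, fixed, 224 mm (x) by 130 mm (y) outside; rim and partition 12 mm high, 5 mm thick; floor 3 mm thick. The partition makes two bays: large, 130 x 120 mm inside, centred at x -42 mm, y 0 of the tray; small, 79 x 120 mm inside, centred at x +67.5 mm, y 0. Origin: centre of the underside, z up. May lie either way round, left or right of the stock.
- bamboo_tray: Bamboo (brown wood) tray, fixed, 224 mm (x) by 130 mm (y) outside; rim and partition 12 mm high, 5 mm thick; floor 3 mm thick. The partition makes two bays: large, 130 x 120 mm inside, centred at x -42 mm, y 0 of the tray; small, 79 x 120 mm inside, centred at x +67.5 mm, y 0. Origin: centre of the underside, z up. May lie either way round, left or right of the stock.
- shampoo: Green shampoo bottle, 40 mm diameter (straight from z = 3 to 78 mm, then a shoulder), cap 24 mm diameter, 120 mm tall overall, about 110 g, standing upright. Origin: centre of its underside, z up along its axis; yaw means nothing (round).
- lotion: White lotion bottle, 40 mm diameter (straight from z = 3 to 78 mm, then a shoulder), blue cap 24 mm diameter, 120 mm tall overall, about 110 g, standing upright. Origin: centre of its underside, z up along its axis; yaw means nothing (round).
- soap_dish: Grey open soap dish, 100 mm (its x) by 64 mm (its y), 18 mm high, walls 3 mm, inside 94 x 58 mm, about 120 g. Five ribs run across its floor; their tops, on which a soap rests, are 9 mm above its underside. Can be gripped across its 64 mm width. Origin: centre of its underside, z up.
- purple_soap: Purple guest soap bar, 66 mm (its x) by 42 mm (its y) by 26 mm high with edges rounded 6 mm, about 80 g, lying flat. Origin: centre of its underside, z up.
- tumbler: Blue ceramic tumbler, open at the top, 90 mm tall, slightly conical: outside diameter 56 mm at the foot, 62 mm at the rim, wall 4 mm, about 180 g, standing upright. Origin: centre of its underside, z up; yaw means nothing (round).
- amber_bottle: Amber-brown bottle, 40 mm diameter (straight from z = 3 to 78 mm, then a shoulder), black cap 24 mm diameter, 120 mm tall overall, about 110 g, standing upright. Origin: centre of its underside, z up along its axis; yaw means nothing (round). Stays in stock: not to be disturbed.
- yellow_soap: Yellow guest soap bar, the same shape and frame as the purple one. Stays in stock: not to be disturbed.
Things that resemble listed ones, but are neither listed nor needed, are in the scene too. There is more than one size of the soap_dish; the job needs the smallest.

How it is judged (in metres and radians):
At the end, for the whole second after the job is handed in: Shampoo and lotion on the small-bay floors, dish and tumbler on the large-bay floors of their trays (to 3 mm), soap on the dish ribs within 18 mm lengthwise, 12 mm crosswise of its middle; all within 0.12 rad of upright, at rest; amber bottle and yellow soap moved under 25 mm (x of shampoo in the frame of mint_tray between 0.045 and 0.09 m and y of shampoo in the frame of mint_tray between -0.043 and 0.043 m and z of shampoo in the frame of mint_tray between 0 and 0.006 m and x of soap_dish in the frame of mint_tray between -0.077 and -0.007 m and y of soap_dish in the frame of mint_tray between -0.03 and 0.03 m and z of soap_dish in the frame of mint_tray between 0 and 0.006 m and x of purple_soap in the frame of soap_dish between -0.018 and 0.018 m and y of purple_soap in the frame of soap_dish between -0.012 and 0.012 m and z of purple_soap in the frame of soap_dish between 0.005 and 0.013 m and x of lotion in the frame of bamboo_tray between 0.045 and 0.09 m and y of lotion in the frame of bamboo_tray between -0.043 and 0.043 m and z of lotion in the frame of bamboo_tray between 0 and 0.006 m and x of tumbler in the frame of bamboo_tray between -0.081 and -0.003 m and y of tumbler in the frame of bamboo_tray between -0.034 and 0.034 m and z of tumbler in the frame of bamboo_tray between 0 and 0.006 m and angle between each of shampoo, soap_dish, purple_soap, lotion, tumbler's own z axis and vertical below 0.12 rad and linear speed of each of shampoo, soap_dish, purple_soap, lotion, tumbler below 0.02 m/s and distance of each of amber_bottle, yellow_soap from where it was at the start of the episode below 0.025 m); the robot touches nothing.
It fails at once if the amber bottle is pushed more than 25 mm or knocked over (distance of amber_bottle from where it was at the start of the episode above 0.025 m or angle between amber_bottle's own z axis and vertical above 0.5 rad).
It fails at once if the yellow soap is pushed more than 25 mm or turned over (distance of yellow_soap from where it was at the start of the episode above 0.025 m or angle between yellow_soap's own z axis and vertical above 0.5 rad).
It fails at once if a thing is dropped: it falls free of the fingers faster than 0.7 m/s (a drop of about 25 mm) ((linear speed of shampoo above 0.7 m/s and contact force between the fingers and shampoo below 0.05 N) or (linear speed of soap_dish above 0.7 m/s and contact force between the fingers and soap_dish below 0.05 N) or (linear speed of purple_soap above 0.7 m/s and contact force between the fingers and purple_soap below 0.05 N and contact force between purple_soap and soap_dish below 0.05 N) or (linear speed of lotion above 0.7 m/s and contact force between the fingers and lotion below 0.05 N) or (linear speed of tumbler above 0.7 m/s and contact force between the fingers and tumbler below 0.05 N)).
It also fails if it takes over 136 s, if anything falls off the work surface, if the arm or the gripper's body presses on something with over 40 N, if the wrist force passes 120 N, or if a joint passes its speed limit or range.

### The arm

A 7-joint arm with a two-finger parallel gripper is mounted at the origin on the work surface. World frame = base frame: x ahead of the robot, y to its left, z up, the work surface at z = 0. Lengths are in mm, angles in rad, forces in N, time in s.
With the tool pointing down it reaches from about 350 to 900 mm from the base axis. Payload 19.9 kg.
Tool frame: the origin (TCP) lies at the very end of the fingers, on their centre line; the grasp point (between the pads) lies 19 mm behind it; z points along the fingers, y is the direction in which the jaws open and shut (so a half turn about z gives the same grasp; the last joint's range is limited). The gripper opens to 94 mm and grips with 3 to 60 N. Pads are 16 mm wide; open, the fingers measure 119 mm over their backs; the gripper's body (75 mm by 177 mm) begins 78 mm behind the grasp point.
Start: joints at [1.173, 0.417, -0.01, 1.614, 0.005, 1.111, -0.053], TCP at [218.291, -585.617, 205.425] pointing down, gripper open.
Joint ranges: [-2.81, 2.81], [-0.39, 2.02], [-1.27, 1.25], [0.06, 2.57], [-1.19, 4.33], [0.19, 2], [-2.82, 2.82]. Speed limits (rad/s): [1.89, 1.89, 2.39, 2.39, 3.01, 3.01, 3.01].

### API

Orientations are given as a 3x3 rotation matrix whose columns are the frame's x, y, z axes.
In Python, from station import ctrl gives the robot as it stands.
- The arm moves only by the shell command python3 -m inch 'ROWS' [OPENING]. ROWS is JSON, a list of rows, each a list of 4 numbers: the shift along the tool's x, y, z in mm, then the turn about the tool's z in degrees. A call has 1 to 12 rows; each row shifts and turns the commanded pose from where the row before left it, along the tool's axes as they then stand; what a row does not reach is not made up. A row lasts 1/8 s, in which the tool goes at most 62.5 mm and 10.7 degrees, less where a joint would pass 70% of its speed; a pose out of reach is approached as far as the arm can. A call is refused whole if a number of a shift passes 62.5 or a number of a turn 10.7, either way. A call with a gripper value outside its range is refused whole. OPENING is the opening in per cent of the stroke, from 0 (shut) to 100 (fully open), set as the call begins (- or left out, the last holds). The fingers move at their own pace and stop on an object; the grip force is fixed at half the most. Time passes only in rows, so rows that do not move let the fingers close. It gives the time, the measured TCP pose, the force and the opening at its end, in the units of the state.
- ctrl.read_state(): the state, without advancing time (a new reading comes with each control period).
- ctrl.snapshot(name): name is "side" or "top"; returns a dict with "image" (400x640x3 uint8, blue, green, red), "fx", "fy", "cx", "cy" (pixels), "k1" (the pictures are not rectified: a ray, as slopes to the right and down, at radius r is drawn at 1 + k1 r^2 times it, then the intrinsics apply), "extrinsics" (4x4, takes a point from camera to world coordinates). Camera axes: x right, y up, looking along -z (the intrinsics and any distortion apply to the point x, -y, -z); pixel columns grow to the right and rows downward; lengths in mm; the calibration is good to about 2 mm. A picture is of the moment at which its call begins. There is no depth.
- ctrl.sign_off(): hands the job in, once; it reports no verdict.
The state is a dict: "t": time; "joint_positions": joint angles; "joint_vel": joint speeds; "tau": joint torques, N m; "position": TCP position; "eef_rot": TCP orientation; "ft_force": force on the tool from outside, world axes, zero at the start; "torque": the same for the moment, N m; "opening": opening from 0.0 (shut) to 1.0 (fully open).
Only numpy, scipy, OpenCV 4.12 (cv2) and the standard library are available. Lean on these libraries where they do the work, as an engineer would, in place of code of your own. Each camera call takes 0.05 s, during which the arm holds its last target.

## Working session

There is one attempt and no reset: what is moved stays moved. The work goes in short steps, Python scripts to look and compute and a shell command to move; the robot and the scene stay as the last step left them, time stands still between calls to the robot, and variables do not carry over. Pictures are saved under pics/ and viewed, and the job is handed in when it is done.

```bash
ls; mkdir -p pics; python3 - <<'E'
from station import ctrl
import cv2,numpy as np
s=ctrl.read_state()
print({k:np.round(v,3).tolist() for k,v in s.items()})
for n in("top","side"):
    d=ctrl.snapshot(n); cv2.imwrite(f"pics/{n}0.png",d["image"])
    print(n,d["fx"],d["fy"],d["cx"],d["cy"],d["k1"],np.round(d["extrinsics"],3).tolist())
E
```

```text
pics
{'t': 0.0, 'joint_positions': [1.172, 0.418, -0.01, 1.614, 0.005, 1.111, -0.053], 'joint_vel': [-0.002, 0.001, 0.0, -0.0, -0.001, -0.001, 0.0], 'tau': [0.003, -85.124, 0.641, -42.6, -0.049, 0.018, 0.0], 'position': [218.159, -585.305, 204.838], 'eef_rot': [[0.937, 0.349, -0.0], [0.349, -0.937, 0.001], [-0.0, -0.001, -1.0]], 'ft_force': [0.433, -0.262, -1.037], 'torque': [0.058, -0.004, -0.051], 'opening': 1.003}
top 375.48510450165077 375.48510450165077 317.62159084408654 199.48216287706882 -0.04879981593354744 [[-0.024, 0.991, -0.13, 421.026], [-1.0, -0.024, 0.003, -5.105], [-0.0, 0.13, 0.991, 868.612], [0.0, 0.0, 0.0, 1.0]]
side 411.7319955493883 411.7319955493883 323.7992041078769 197.87630852109473 -0.048653656071733636 [[-0.986, 0.139, -0.095, 442.047], [-0.167, -0.743, 0.648, 575.36], [0.019, 0.655, 0.755, 723.129], [0.0, 0.0, 0.0, 1.0]]
```

View pics/top0.png

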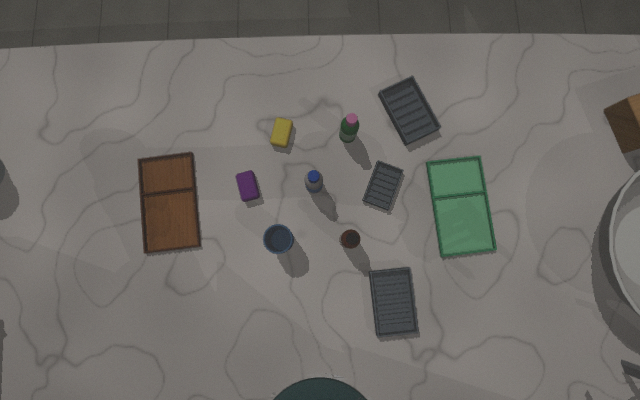

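View pics/side0.png

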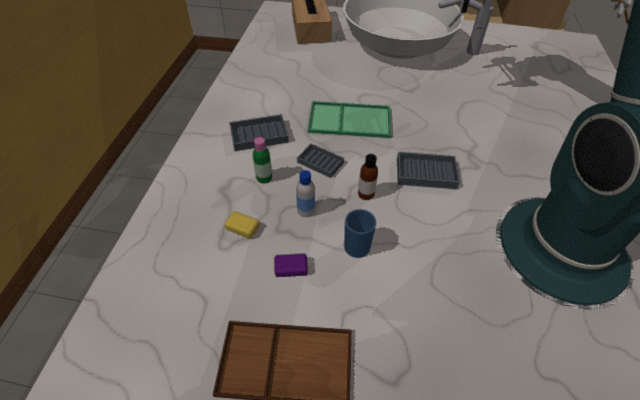

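```bash
cat > h.py <<'E'
from station import ctrl
import cv2,numpy as np
def P(d):
    K=np.array([[d["fx"],0,d["cx"]],[0,d["fy"],d["cy"]],[0,0,1]]); D=np.array([d["k1"],0,0,0,0]); return K,D,np.array(d["extrinsics"])
def p2w(d,uv,z):
    K,D,E=P(d); q=cv2.undistortPoints(np.array(uv,float).reshape(-1,1,2),K,D).reshape(-1,2)
    r=np.c_[q[:,0],-q[:,1],-np.ones(len(q))]@E[:3,:3].T; o=E[:3,3]
    return o+r*((z-o[2])/r[:,2])[:,None]
def w2p(d,X):
    K,D,E=P(d); F=np.diag([1,-1,-1.])@np.linalg.inv(E)[:3]
    R=F[:,:3];t=F[:,3]
    return cv2.projectPoints(np.array(X,float).reshape(-1,1,3),cv2.Rodrigues(R)[0],t,K,D)[0].reshape(-1,2)
def crop(img,x,y,w,h,s,name):
    c=cv2.resize(img[y:y+h,x:x+w],None,fx=s,fy=s,interpolation=cv2.INTER_CUBIC)
    c=np.clip(c*1.5,0,255).astype(np.uint8)
    for i in range(0,w,10):
        cv2.line(c,(i*s,0),(i*s,6 if i%50 else 14),(0,255,255),1)
        if i%20==0: cv2.putText(c,str(x+i),(i*s,22),0,.35,(0,255,255),1)
    for j in range(0,h,10):
        cv2.line(c,(0,j*s),(6,j*s),(0,255,255),1)
        if j%20==0: cv2.putText(c,str(y+j),(8,j*s+4),0,.35,(0,255,255),1)
    cv2.imwrite("pics/"+name,c)
E
python3 - <<'E'
from h import *
t=cv2.imread("pics/top0.png");s=cv2.imread("pics/side0.png")
crop(t,225,100,190,160,4,"c1.png")
crop(t,360,145,150,120,5,"c2.png")
crop(t,120,140,150,120,5,"c3.png")
crop(s,220,130,190,150,4,"c4.png")
E
```

```text
(no output)
```

View pics/c1.png

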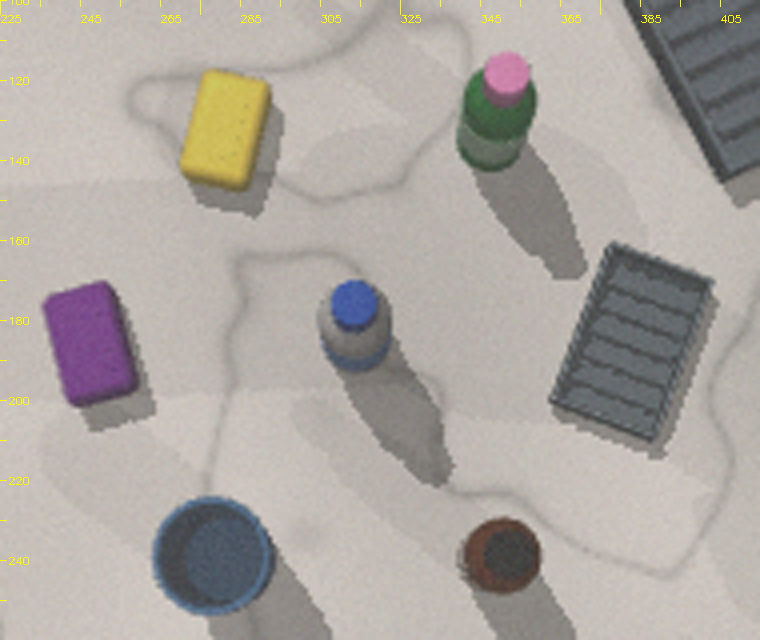

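View pics/c2.png

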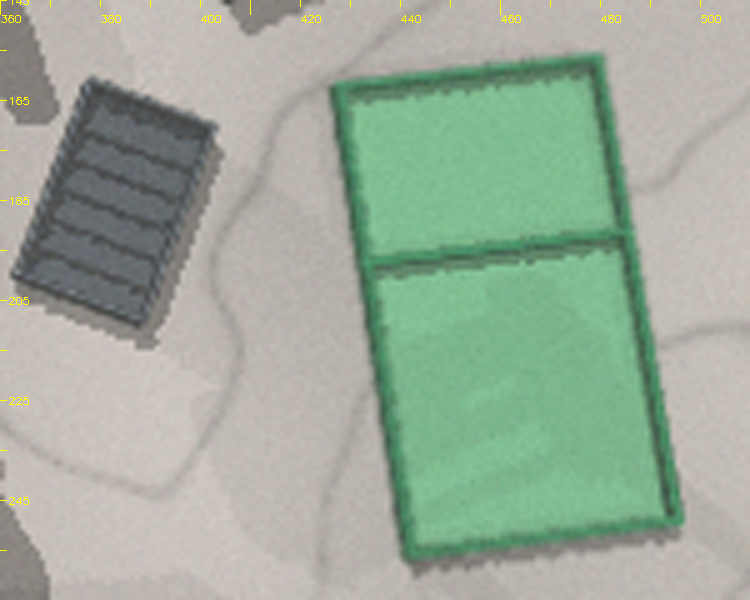

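View pics/c3.png

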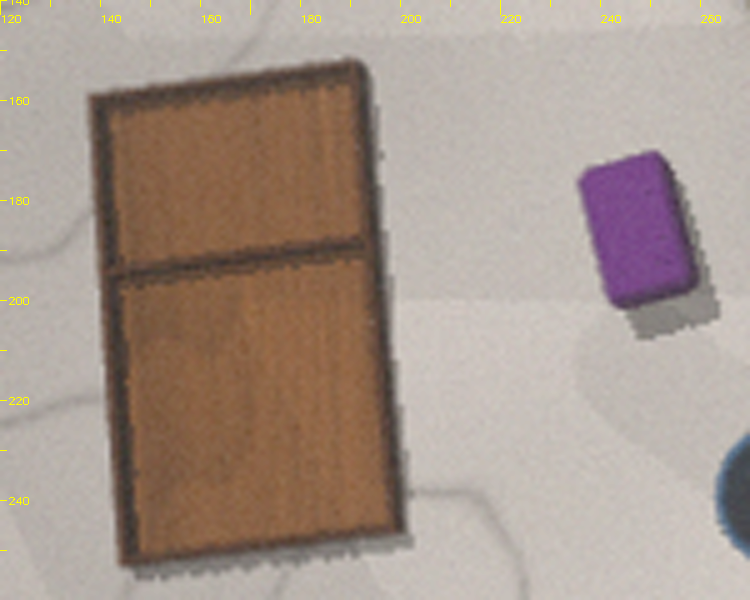

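View pics/c4.png

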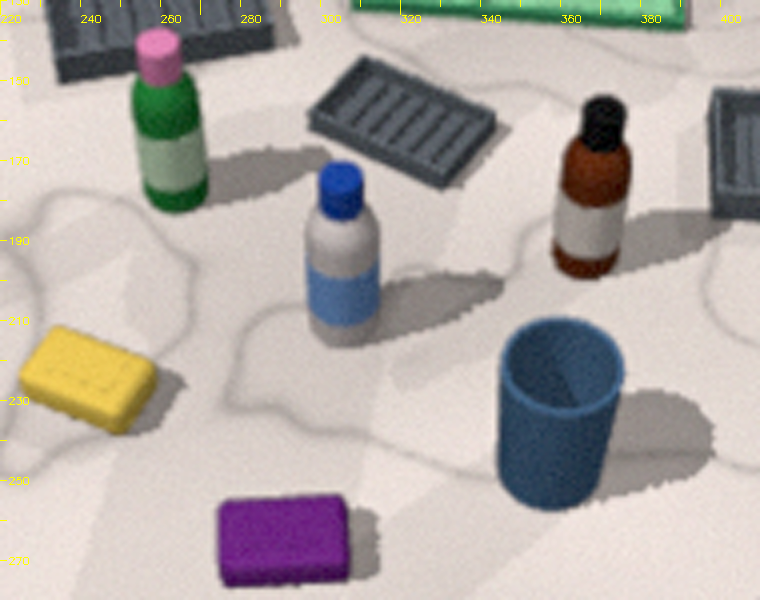

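```bash
cat > est.py <<'E'
from h import *
d=ctrl.snapshot("top"); sd=ctrl.snapshot("side")
def fit(uv,z,L,W):
    # corners order: start at +x end: (L/2,W/2),(L/2,-W/2),(-L/2,-W/2),(-L/2,W/2)
    X=p2w(d,uv,z)[:,:2]; M=np.array([[L,W],[L,-W],[-L,-W],[-L,W]])/2
    c=X.mean(0); A=X-c; H=(M.T@A); a=np.arctan2(H[0,1]-H[1,0],H[0,0]+H[1,1])
    R=np.array([[np.cos(a),-np.sin(a)],[np.sin(a),np.cos(a)]])
    print(np.round(c,1),"yaw",round(np.degrees(a),1),"res",np.round(np.linalg.norm(A-M@R.T,axis=1),1), "len",np.round([np.linalg.norm(X[i]-X[i-1]) for i in range(4)],0)); return c,a,(c+M@R.T)
c1=lambda p:[(225+x/4,100+y/4) for x,y in p]; c2=lambda p:[(360+x/5,145+y/5) for x,y in p]; c3=lambda p:[(120+x/5,140+y/5) for x,y in p]
b=[]
for n,uv,z,L,W in [("mint",c2([(332,86),(603,56),(682,522),(408,558)]),12,224,130),("bamboo",c3([(90,95),(362,62),(404,530),(122,565)]),12,224,130),
 ("dish",c2([(90,80),(216,127),(147,327),(12,275)]),18,100,64),
 ("purple",c1([(43,297),(106,281),(137,382),(72,405)]),20,66,42),("yellow",c1([(205,69),(271,84),(247,189),(180,175)]),20,66,42)]:
    print(n,end=" "); c,a,q=fit(uv,z,L,W); b.append((q,z,n))
for n,uv,z in [("shampoo",(508,75),120),("lotion",(355,303),120),("amber",(510,552),120),("tumbler",(213,556),90)]:
    print(n,np.round(p2w(d,c1([uv]),z)[0,:2],1)); b.append((p2w(d,c1([uv]),z)[0,:2],z,n))
for cam,dd,cr in (("t",d,(225,100,190,160)),("s",sd,(220,100,190,150)),):
    I=cv2.resize(dd["image"],None,fx=4,fy=4,interpolation=cv2.INTER_CUBIC)
    for q,z,n in b:
        if q.ndim==2:
            for zz in (0,z):
                pts=w2p(dd,np.c_[q,np.full(4,zz)])
                cv2.polylines(I,[(pts*4+2).astype(int)],True,(0,255,255),1)
        else:
            th=np.linspace(0,6.28,40)
            for zz,r in ([(3,20),(78,20),(120,12)] if z==120 else [(0,28),(90,31)]):
                pts=w2p(dd,np.c_[q[0]+r*np.cos(th),q[1]+r*np.sin(th),np.full(40,zz)])
                cv2.polylines(I,[(pts*4+2).astype(int)],True,(255,255,0),1)
    x,y,w,h=cr; cv2.imwrite(f"pics/ov_{cam}.png",I[y*4:(y+h)*4,x*4:(x+w)*4])
E
python3 est.py
```

```text
mint [ 511.7 -339.5] yaw 5.3 res [1.9 2.2 2.4 1.8] len [220. 131. 220. 129.]
bamboo [536.3 337.9] yaw 6.0 res [0.9 2.1 1.5 1.6] len [222. 131. 221. 131.]
dish [ 561.9 -159.2] yaw -22.7 res [1.3 0.9 1.  1.1] len [99. 62. 99. 66.]
purple [569.2 153. ] yaw 15.8 res [2.3 3.1 2.5 1.4] len [65. 37. 62. 39.]
yellow [693.   73.4] yaw -13.5 res [0.8 1.4 0.9 1.2] len [66. 40. 65. 40.]
shampoo [686.4 -82.5]
lotion [ 5.68e+02 -4.00e-01]
amber [440.5 -74.5]
tumbler [442.9  76.1]
```

View pics/ov_t.png

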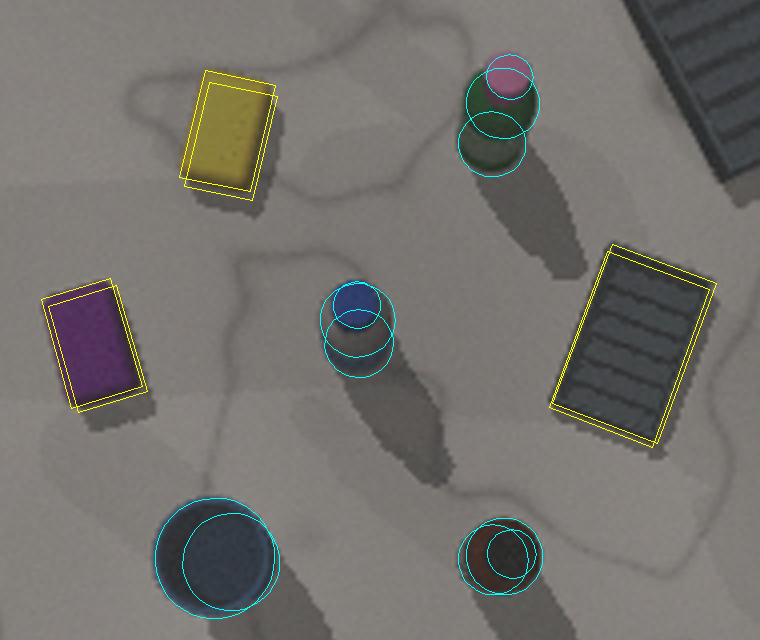

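View pics/ov_s.png

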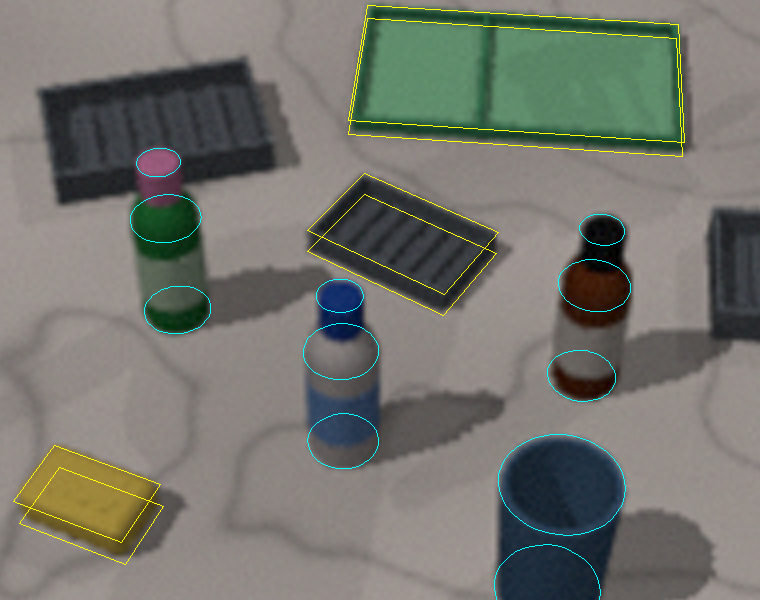

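```bash
cat > g.py <<'E'
import sys
from h import *
a=[float(v) for v in sys.argv[1:]]
s=ctrl.read_state(); R=np.array(s["eef_rot"]); p=np.array(s["position"])
yaw=np.degrees(np.arctan2(R[1,0],R[0,0]))
print("t",round(s["t"],2),"pos",np.round(p,1),"yaw",round(yaw,1),"tiltz",np.round(R[:,2],3),"j",np.round(s["joint_positions"],2),"open",round(s["opening"],3),"F",np.round(s["ft_force"],1))
if len(a)>=3:
    ty=a[3] if len(a)>3 else yaw
    dy=(ty-yaw+180)%360-180
    th=np.radians(ty); B=np.array([[np.cos(th),np.sin(th),0],[np.sin(th),-np.cos(th),0],[0,0,-1]])
    print("turn(tool z)",round(-dy,2),"shift after turn",np.round(B.T@(np.array(a[:3])-p),1))
E
python3 g.py 562 -159 120 -22.7
```

```text
t 0.2 pos [ 218.2 -585.4  205.1] yaw 20.4 tiltz [-0.     0.001 -1.   ] j [ 1.17  0.42 -0.01  1.61  0.    1.11 -0.05] open 1.005 F [-0.2 -0.1 -1.2]
turn(tool z) 43.15 shift after turn [ 152.6 -526.1   85.1]
```

```bash
python3 -m inch '[[0,0,0,8.6],[0,0,0,8.6],[0,0,0,8.6],[0,0,0,8.6],[0,0,0,8.7],[10,-35,0,0],[10,-35,0,0],[10,-35,0,0],[10,-35,0,0],[10,-35,0,0],[10,-35,0,0],[10,-35,0,0]]' 100; python3 g.py 562 -159 120 -22.7
```

```text
t: 1.7
position: [377.9, -385.4, 205.4]
eef_rot: [[0.923, -0.385, -0.0], [-0.385, -0.923, 0.0], [-0.0, -0.0, -1.0]]
ft_force: [-0.6, -0.3, -0.5]
opening: 0.997
t 1.7 pos [ 377.9 -385.4  205.4] yaw -22.7 tiltz [-0.  0. -1.] j [ 0.72  0.27  0.02  1.83 -0.01  1.05 -1.22] open 0.997 F [-0.6 -0.3 -0.5]
turn(tool z) 0.04 shift after turn [  82.5 -279.9   85.4]
```

```bash
python3 -m inch '[[10.3,-35,0,0],[10.3,-35,0,0],[10.3,-35,12,0],[10.3,-35,12,0],[10.3,-35,12,0],[10.3,-35,12,0],[10.3,-35,12,0],[10.3,-35,12,0],[0,0,0,0],[0,0,0,0]]'; python3 g.py 562 -159 3 -22.7
```

```text
t: 2.95
position: [560.8, -160.4, 133.4]
eef_rot: [[0.923, -0.386, -0.0], [-0.386, -0.923, -0.0], [-0.0, 0.0, -1.0]]
ft_force: [0.3, -0.0, -0.1]
opening: 1.001
t 2.95 pos [ 560.8 -160.4  133.4] yaw -22.7 tiltz [-0. -0. -1.] j [ 0.31  0.42 -0.11  1.78  0.06  0.94 -1.79] open 1.001 F [ 0.3 -0.  -0.1]
turn(tool z) 0.02 shift after turn [  0.5  -1.8 130.4]
```

```bash
python3 -m inch '[[0.5,-1.8,20,0],[0,0,20,0],[0,0,20,0],[0,0,20,0],[0,0,15,0],[0,0,0,0]]'; python3 - <<'E'
from h import *
s=ctrl.snapshot("side")["image"]; crop(s,220,90,190,150,4,"d1.png")
E
```

```text
t: 3.7
position: [561.6, -158.8, 37.9]
eef_rot: [[0.923, -0.386, -0.001], [-0.386, -0.923, 0.0], [-0.001, 0.0, -1.0]]
ft_force: [-0.1, 0.3, 0.1]
opening: 1.0
```

View pics/d1.png

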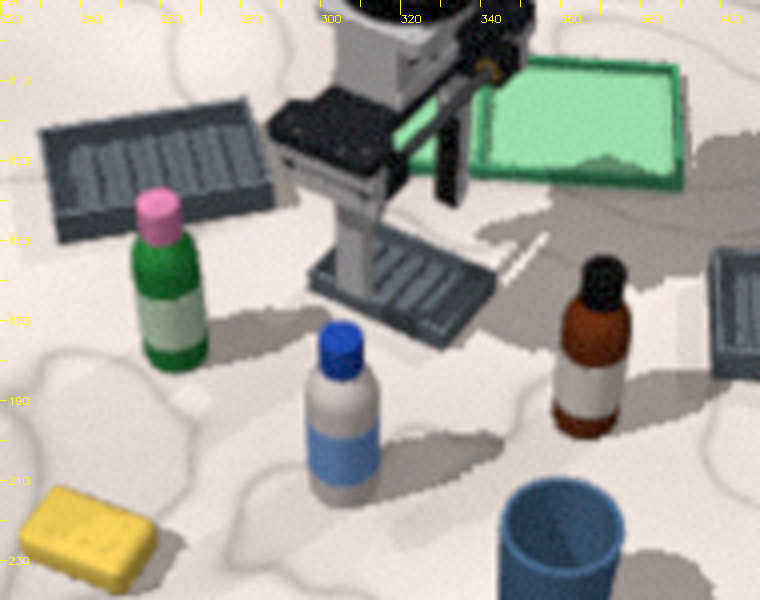

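The gripper straddles the small dish across its width: the near finger tip is at about pixel (309,163), and its long axis matches the dish.

```bash
python3 -m inch '[[0,0,10,0],[0,0,10,0],[0,0,8,0],[0,0,4,0],[0,0,2.5,0],[0,0,0,0]]'; python3 -m inch '[[0,0,0,0],[0,0,0,0],[0,0,0,0],[0,0,0,0],[0,0,0,0],[0,0,0,0]]' 0; python3 g.py
```

```text
t: 4.5
position: [562.3, -158.4, 3.9]
eef_rot: [[0.923, -0.385, -0.0], [-0.385, -0.923, 0.0], [-0.0, -0.0, -1.0]]
ft_force: [-0.4, -0.3, -0.4]
opening: 1.0
t: 5.25
position: [562.3, -158.4, 4.0]
eef_rot: [[0.923, -0.385, 0.0], [-0.385, -0.923, -0.0], [0.0, -0.0, -1.0]]
ft_force: [-0.7, 0.5, 2.6]
opening: 0.679
t 5.25 pos [ 562.3 -158.4    4. ] yaw -22.7 tiltz [ 0. -0. -1.] j [ 0.3   0.61 -0.1   1.85  0.09  0.69 -1.81] open 0.679 F [-0.7  0.5  2.6]
```

```bash
python3 -m inch '[[0,0,0,0],[0,0,-4,0],[0,0,-10,0],[0,0,-16,0],[0,0,-20,0],[0,0,-20,-7],[0,0,0,-7],[0,0,0,-7],[0,0,0,-7],[0,0,0,0]]'; python3 g.py 470 -343.4 40 5.3
```

```text
t: 6.5
position: [562.5, -158.6, 74.9]
eef_rot: [[0.996, 0.092, 0.001], [0.092, -0.996, -0.0], [0.001, 0.0, -1.0]]
ft_force: [0.1, -0.1, -0.1]
opening: 0.684
t 6.5 pos [ 562.5 -158.6   74.9] yaw 5.3 tiltz [ 0.001 -0.    -1.   ] j [ 0.39  0.51 -0.22  1.82  0.15  0.83 -1.38] open 0.684 F [ 0.1 -0.1 -0.1]
turn(tool z) -0.01 shift after turn [-109.2  175.5   34.9]
```

```bash
python3 -m inch '[[-18,29,0,0],[-18,29,0,0],[-18,29,0,0],[-18,29,0,0],[-18,29,0,0],[-19.2,30.5,0,0],[0,0,10,0],[0,0,10,0],[0,0,10,0],[0,0,0,0]]'; python3 g.py 470 -343.4 8 5.3;python3 - <<'E'
from h import *
s=ctrl.snapshot("side")["image"]; crop(s,250,40,190,150,4,"d2.png")
E
```

```text
t: 7.75
position: [469.9, -342.2, 43.0]
eef_rot: [[0.996, 0.094, -0.001], [0.094, -0.996, 0.001], [-0.001, -0.001, -1.0]]
ft_force: [-0.1, 0.8, -1.6]
opening: 0.676
t 7.75 pos [ 469.9 -342.2   43. ] yaw 5.4 tiltz [-0.001  0.001 -1.   ] j [ 0.72  0.55 -0.18  1.84  0.13  0.77 -1.01] open 0.676 F [-0.1  0.8 -1.6]
turn(tool z) 0.09 shift after turn [-0.   1.2 35. ]
```

View pics/d2.png

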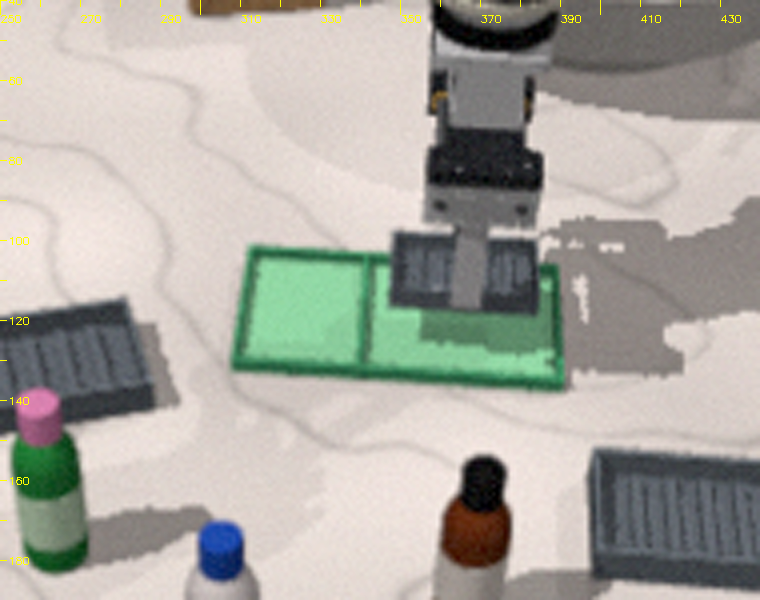

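The dish is held level over the large bay, with shadow and dish both inside the bay (x 348–385 px). Lowering.

```bash
python3 -m inch '[[0,1.2,10,0],[0,0,10,0],[0,0,8,0],[0,0,4,0],[0,0,2.3,0],[0,0,0,0],[0,0,0,0]]'; python3 g.py
```

```text
t: 8.68
position: [470.2, -344.6, 9.9]
eef_rot: [[0.996, 0.093, 0.0], [0.093, -0.996, -0.0], [0.0, 0.0, -1.0]]
ft_force: [0.0, 0.0, -1.4]
opening: 0.677
t 8.68 pos [ 470.2 -344.6    9.9] yaw 5.3 tiltz [ 0. -0. -1.] j [ 0.71  0.6  -0.17  1.85  0.15  0.7  -1.02] open 0.677 F [ 0.   0.  -1.4]
```

```bash
python3 -m inch '[[0,0,1,0],[0,0,1,0],[0,0,1,0],[0,0,0,0]]'
```

```text
t: 9.18
position: [470.1, -344.5, 7.0]
eef_rot: [[0.996, 0.093, -0.0], [0.093, -0.996, -0.0], [-0.0, 0.0, -1.0]]
ft_force: [-3.3, 0.8, 7.4]
opening: 0.674
```

```bash
python3 -m inch '[[0,0,0,0],[0,0,0,0],[0,0,0,0],[0,0,0,0],[0,0,-5,0],[0,0,-15,0],[0,0,-25,0],[0,0,-30,0],[0,0,-30,0]]' 84; python3 g.py 569 153 110 15.8
```

```text
t: 10.3
position: [470.1, -344.5, 113.7]
eef_rot: [[0.996, 0.093, 0.001], [0.093, -0.996, -0.0], [0.001, 0.0, -1.0]]
ft_force: [0.1, -1.2, -0.3]
opening: 0.839
t 10.3 pos [ 470.1 -344.5  113.7] yaw 5.3 tiltz [ 0.001 -0.    -1.   ] j [ 0.73  0.45 -0.19  1.8   0.11  0.9  -0.99] open 0.839 F [ 0.1 -1.2 -0.3]
turn(tool z) -10.45 shift after turn [ 230.6 -451.8    3.7]
```

```bash
python3 -m inch '[[0,0,-28,-5.2],[0,0,-28,-5.2],[21,-41,0,0],[21,-41,0,0],[21,-41,0,0],[21,-41,0,0],[21,-41,0,0],[21,-41,0,0],[21,-41,0,0],[21,-41,0,0],[21,-41,0,0],[21,-41,0,0]]' 80; python3 g.py 569 153 110 15.8;  python3 -m inch '[[20.6,-41.8,0,0],[0,0,0,0]]';python3 g.py 569 153 14 15.8
```

```text
t: 11.8
position: [561.2, 108.5, 168.9]
eef_rot: [[0.963, 0.271, 0.001], [0.271, -0.963, -0.0], [0.001, 0.001, -1.0]]
ft_force: [0.1, -0.8, 0.7]
opening: 0.801
t 11.8 pos [561.2 108.5 168.9] yaw 15.7 tiltz [ 0.001 -0.    -1.   ] j [ 0.1   0.39 -0.43  1.78  0.19  1.01 -1.7 ] open 0.801 F [ 0.1 -0.8  0.7]
turn(tool z) -0.06 shift after turn [ 19.6 -40.7  58.9]
t: 12.05
position: [569.2, 156.9, 168.7]
eef_rot: [[0.961, 0.276, 0.001], [0.276, -0.961, 0.002], [0.001, -0.001, -1.0]]
ft_force: [-0.5, -0.1, 0.1]
opening: 0.799
t 12.05 pos [569.2 156.9 168.7] yaw 16.0 tiltz [ 0.001  0.002 -1.   ] j [ 0.02  0.43 -0.44  1.73  0.21  1.03 -1.78] open 0.799 F [-0.5 -0.1  0.1]
turn(tool z) 0.22 shift after turn [ -1.2   3.7 154.7]
```

```bash
python3 -m inch '[[0,0,25,0],[0,0,25,0],[0,0,25,0],[0,0,25,0],[0,0,15,0],[0,0,0,0],[0,0,0,0]]';python3 g.py 569 153 14 15.8; python3 - <<'E'
from h import *
s=ctrl.snapshot("side")["image"]; crop(s,240,170,140,110,5,"d3.png")
s=ctrl.snapshot("top")["image"]; crop(s,200,130,140,110,5,"d3t.png")
E
```

```text
t: 12.92
position: [570.0, 153.0, 53.7]
eef_rot: [[0.963, 0.271, 0.001], [0.271, -0.963, 0.0], [0.001, 0.0, -1.0]]
ft_force: [-0.5, 0.5, -0.5]
opening: 0.799
t 12.93 pos [570.  153.   53.7] yaw 15.7 tiltz [ 0.001  0.    -1.   ] j [-0.01  0.57 -0.4   1.81  0.29  0.82 -1.85] open 0.799 F [-0.5  0.5 -0.5]
turn(tool z) -0.07 shift after turn [-0.9 -0.3 39.7]
```

View pics/d3.png

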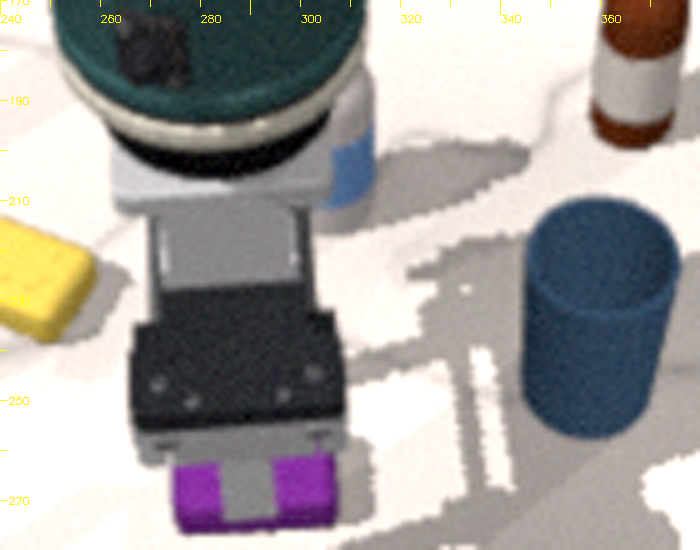

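View pics/d3t.png

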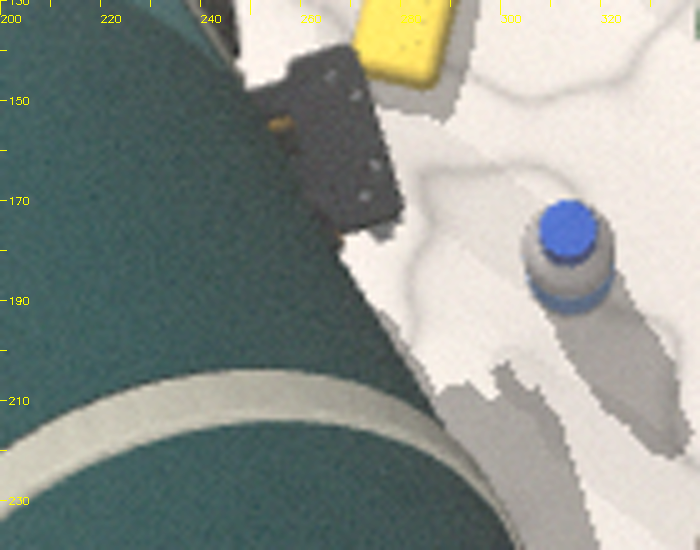

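Side view: near finger at column ≈289, soap spans 274–305, so it is centred. Lowering to 13.5 mm so the fingers will clear the dish walls later.

```bash
python3 -m inch '[[-0.9,0,12,0],[0,0,12,0],[0,0,10,0],[0,0,4,0],[0,0,2,0],[0,0,0,0]]'; python3 -m inch '[[0,0,0,0],[0,0,0,0],[0,0,0,0],[0,0,0,0],[0,0,0,0],[0,0,0,0],[0,0,0,0]]' 0; python3 g.py
```

```text
t: 13.78
position: [568.6, 152.8, 12.7]
eef_rot: [[0.962, 0.271, 0.0], [0.271, -0.962, 0.0], [0.0, -0.0, -1.0]]
ft_force: [-0.5, 0.6, -0.4]
opening: 0.799
t: 14.65
position: [568.6, 152.8, 12.7]
eef_rot: [[0.962, 0.271, -0.0], [0.271, -0.962, 0.0], [0.0, -0.0, -1.0]]
ft_force: [-0.4, -0.9, 1.5]
opening: 0.447
t 14.65 pos [568.6 152.8  12.7] yaw 15.7 tiltz [-0.  0. -1.] j [-0.03  0.63 -0.37  1.83  0.32  0.75 -1.87] open 0.447 F [-0.4 -0.9  1.5]
```

```bash
python3 -m inch '[[0,0,-3,0],[0,0,-8,0],[0,0,-15,0],[0,0,-25,0],[0,0,-30,0],[0,0,-30,0],[0,0,-30,0],[0,0,-20,0],[0,0,-5,0],[0,0,0,0]]'; python3 g.py 470 -344.5 180 5.3; python3 - <<'E'
from h import *
s=ctrl.snapshot("side")["image"]; crop(s,220,100,180,150,4,"d4.png")
d=ctrl.snapshot("top");s=d["image"]; crop(s,400,140,120,120,5,"d4t.png")
E
```

```text
t: 15.9
position: [568.4, 152.6, 178.7]
eef_rot: [[0.962, 0.271, 0.0], [0.271, -0.962, 0.0], [0.0, 0.0, -1.0]]
ft_force: [0.6, -0.4, -1.5]
opening: 0.442
t 15.9 pos [568.4 152.6 178.7] yaw 15.7 tiltz [ 0.  0. -1.] j [ 0.03  0.41 -0.45  1.72  0.2   1.05 -1.78] open 0.442 F [ 0.6 -0.4 -1.5]
turn(tool z) 10.44 shift after turn [-143.9  485.9   -1.3]
```

View pics/d4.png

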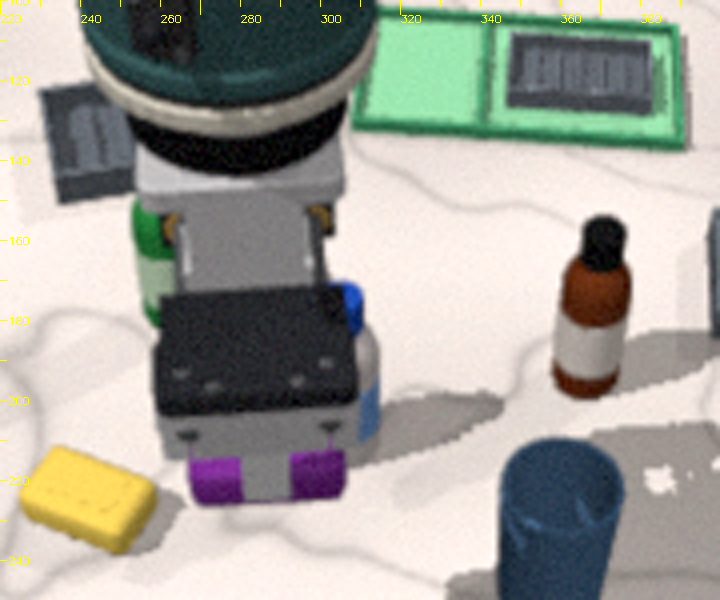

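View pics/d4t.png

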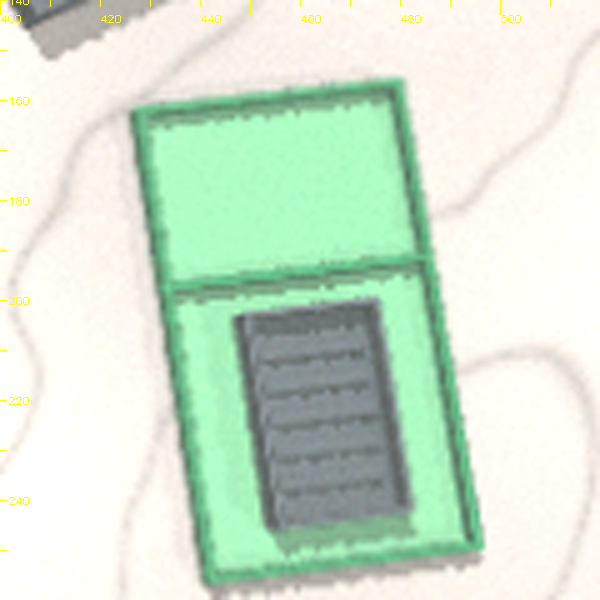

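```bash
python3 - <<'E'
from h import *
d=ctrl.snapshot("top")
q=p2w(d,[(400+x/5,140+y/5) for x,y in [(235,318),(378,300),(412,510),(268,530)]],21)
print(q.round(1), q.mean(0).round(1), np.degrees(np.arctan2(*(q[0]+q[1]-q[2]-q[3])[[1,0]])))
E
python3 -m inch '[[0,0,0,5.2],[0,0,0,5.2],[-13,44,0,0],[-13,44,0,0],[-13,44,0,0],[-13,44,0,0],[-13,44,0,0],[-13,44,0,0],[-13,44,0,0],[-13,44,0,0],[-13,44,0,0],[-13,44,0,0]]'; python3 g.py 470 -344.5 80 5.3
```

```text
[[ 515.6 -302.9   21. ]
 [ 522.3 -370.    21. ]
 [ 426.1 -378.3   21. ]
 [ 419.  -311.5   21. ]] [ 470.8 -340.7   21. ] 5.019515910664082
t: 17.55
position: [479.4, -298.7, 178.0]
eef_rot: [[0.996, 0.093, -0.001], [0.093, -0.996, 0.001], [-0.001, -0.001, -1.0]]
ft_force: [1.2, -0.8, -0.4]
opening: 0.445
t 17.55 pos [ 479.4 -298.7  178. ] yaw 5.4 tiltz [-0.001  0.001 -1.   ] j [ 0.68  0.35 -0.22  1.79  0.09  1.02 -1.05] open 0.445 F [ 1.2 -0.8 -0.4]
turn(tool z) 0.05 shift after turn [-13.6  44.7  98. ]
```

```bash
python3 -m inch '[[-13.6,44.3,0,0],[0,0,20,0],[0,0,30,0],[0,0,30,0],[0,0,20,0],[0,0,10,0],[0,0,10,0],[0,0,0,0],[0,0,0,0]]'; python3 g.py 470.5 -344.3 24.7 5.2; python3 - <<'E'
from h import *
s=ctrl.snapshot("side")["image"]; crop(s,290,60,130,100,6,"d5.png")
E
```

```text
t: 18.68
position: [471.0, -343.0, 59.2]
eef_rot: [[0.996, 0.093, 0.001], [0.093, -0.996, -0.0], [0.001, 0.0, -1.0]]
ft_force: [0.7, -0.3, 0.3]
opening: 0.444
t 18.68 pos [ 471.  -343.    59.2] yaw 5.3 tiltz [ 0.001 -0.    -1.   ] j [ 0.72  0.53 -0.18  1.83  0.13  0.8  -1.01] open 0.444 F [ 0.7 -0.3  0.3]
turn(tool z) 0.15 shift after turn [-0.6  1.2 34.5]
```

View pics/d5.png

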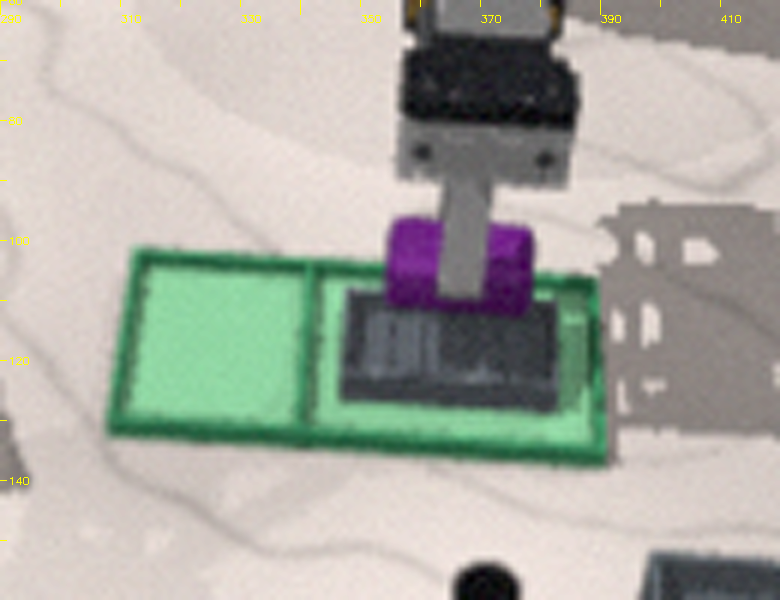

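Soap is centred over the dish lengthwise. Lowering onto the ribs.

```bash
python3 -m inch '[[-0.6,1.2,12,0],[0,0,12,0],[0,0,6,0],[0,0,2,0],[0,0,0,0],[0,0,0,0]]'; python3 -m inch '[[0,0,1,0],[0,0,1,0],[0,0,0,0]]'
```

```text
t: 19.48
position: [470.4, -344.2, 26.9]
eef_rot: [[0.996, 0.093, 0.0], [0.093, -0.996, -0.0], [0.0, 0.0, -1.0]]
ft_force: [-0.2, -0.4, -1.0]
opening: 0.445
t: 19.85
position: [470.2, -344.2, 24.7]
eef_rot: [[0.996, 0.093, 0.0], [0.093, -0.996, -0.0], [0.0, 0.0, -1.0]]
ft_force: [-0.6, -0.3, 1.5]
opening: 0.443
```

```bash
python3 - <<'E'
from h import *
s=ctrl.snapshot("side")["image"]; crop(s,290,60,130,100,6,"d6.png")
E
```

```text
(no output)
```

View pics/d6.png

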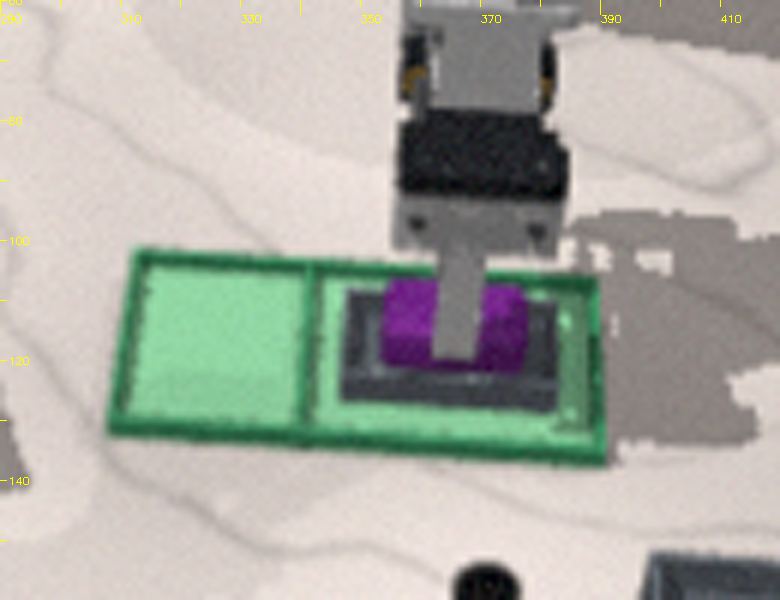

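```bash
python3 -m inch '[[0,0,0.3,0],[0,0,0,0],[0,0,0,0]]'; python3 -m inch '[[0,0,0,0],[0,0,0,0],[0,0,0,0],[0,0,-8,0],[0,0,-20,0],[0,0,-35,0],[0,0,-40,0],[0,0,-40,0],[0,0,0,0]]' 70; python3 g.py 686.4 -82.5 170 37;python3 - <<'E'
from h import *
s=ctrl.snapshot("side")["image"]; crop(s,290,60,130,100,6,"d7.png")
E
```

```text
t: 20.27
position: [470.2, -344.2, 24.7]
eef_rot: [[0.996, 0.093, 0.0], [0.093, -0.996, -0.0], [0.0, 0.0, -1.0]]
ft_force: [-2.0, 1.7, 8.4]
opening: 0.444
t: 21.4
position: [471.6, -345.0, 171.8]
eef_rot: [[0.996, 0.093, 0.005], [0.093, -0.996, -0.004], [0.005, 0.004, -1.0]]
ft_force: [0.3, -0.3, 0.6]
opening: 0.699
t 21.4 pos [ 471.6 -345.   171.8] yaw 5.3 tiltz [ 0.005 -0.004 -1.   ] j [ 0.74  0.38 -0.2   1.75  0.09  1.01 -0.97] open 0.699 F [ 0.3 -0.3  0.6]
turn(tool z) -31.66 shift after turn [329.5 -80.4   1.8]
```

View pics/d7.png

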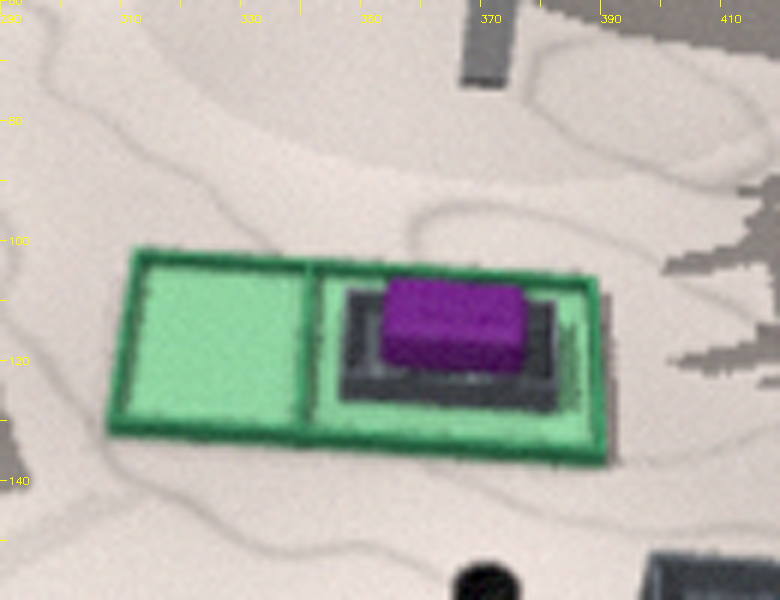

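```bash
python3 g.py 686.4 -82.5 170; python3 -m inch '[[26,-31,0,0],[26,-31,0,0],[26,-31,0,0],[26,-31,0,0],[26,-31,0,0],[26,-31,0,0],[26,-31,0,0],[26,-31,0,0],[0,0,0,0]]' 100;python3 g.py 686.4 -82.5 40 5
```

```text
t 21.45 pos [ 470.8 -344.5  169.6] yaw 5.3 tiltz [ 0.003 -0.002 -1.   ] j [ 0.74  0.39 -0.2   1.75  0.09  1.01 -0.97] open 0.699 F [-0.3 -0.1 -1.4]
turn(tool z) -0.0 shift after turn [ 239.1 -240.8   -0.4]
t: 22.58
position: [654.7, -74.2, 166.5]
eef_rot: [[0.995, 0.098, -0.001], [0.098, -0.995, 0.002], [-0.001, -0.002, -1.0]]
ft_force: [0.4, -1.1, 0.4]
opening: 0.999
t 22.57 pos [654.7 -74.2 166.5] yaw 5.6 tiltz [-0.001  0.002 -1.   ] j [ 0.27  0.53 -0.28  1.55  0.16  1.09 -1.53] open 0.999 F [ 0.4 -1.1  0.4]
turn(tool z) 0.6 shift after turn [ 30.9  11.1 126.5]
```

```bash
python3 -m inch '[[15,5.5,0,0],[15.5,5.5,0,0],[0,0,15,0],[0,0,15,0],[0,0,0,0],[0,0,0,0]]' ;python3 g.py 686.4 -82.5 40 5; python3 - <<'E'
from h import *
s=ctrl.snapshot("side")["image"]; crop(s,200,80,150,120,5,"e1.png")
s=ctrl.snapshot("top")["image"]; crop(s,270,80,150,120,5,"e1t.png")
E
```

```text
t: 23.32
position: [685.4, -85.9, 137.5]
eef_rot: [[0.996, 0.093, -0.0], [0.093, -0.996, 0.0], [-0.0, -0.0, -1.0]]
ft_force: [-0.0, -0.5, -0.1]
opening: 0.998
t 23.32 pos [685.4 -85.9 137.5] yaw 5.3 tiltz [-0.  0. -1.] j [ 0.26  0.61 -0.27  1.48  0.17  1.07 -1.52] open 0.998 F [-0.  -0.5 -0.1]
turn(tool z) 0.35 shift after turn [ 1.3 -3.3 97.5]
```

View pics/e1.png

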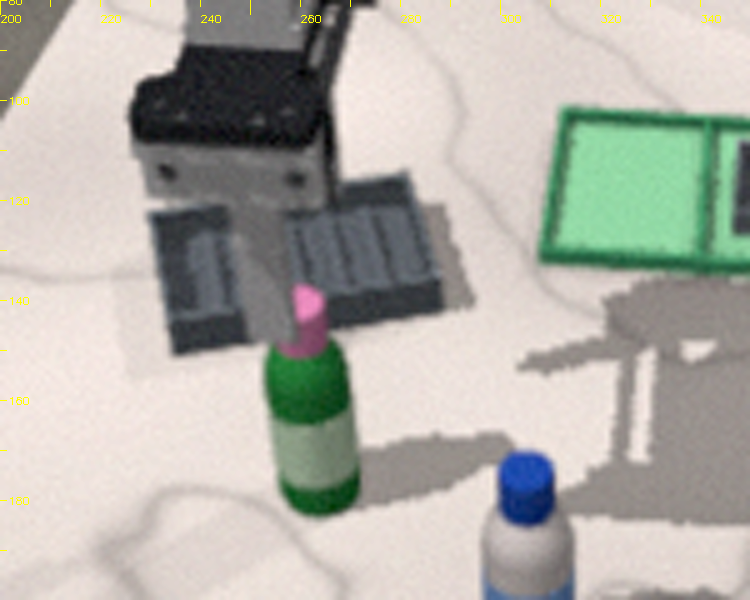

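View pics/e1t.png

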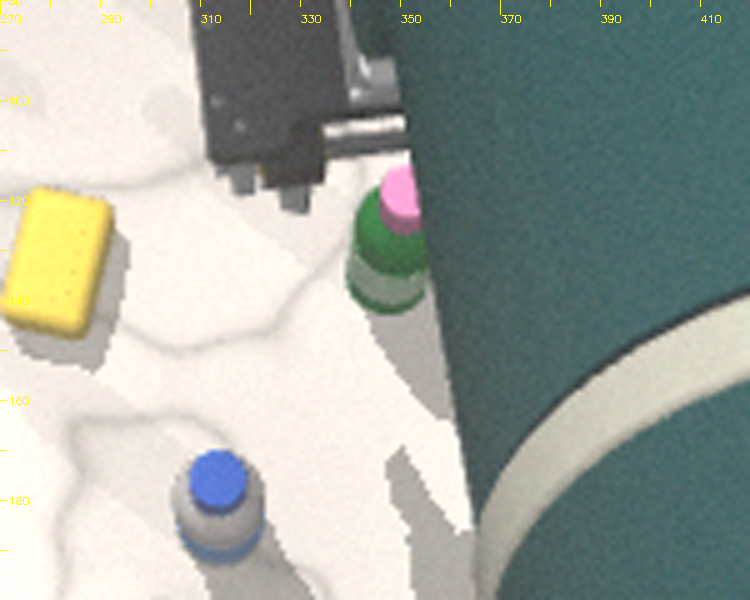

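```bash
python3 - <<'E'
from h import *
d=ctrl.snapshot("side"); print(w2p(d,[[680.5,-33,137.5],[685.4,-85.9,137.5],[686.4,-82.5,120]]))
d=ctrl.snapshot("top"); print(w2p(d,[[680.5,-33,137.5],[686.4,-82.5,120]]))
E
```

```text
[[254.68889709 149.50559469]
 [259.24436104 133.04777373]
 [259.16274713 140.11254991]]
[[328.47569526 119.14293647]
 [352.00251532 118.76855324]]
```

```bash
python3 -m inch '[[1.3,-3.3,0,0],[0,0,15,0],[0,0,20,0],[0,0,20,0],[0,0,20,0],[0,0,15,0],[0,0,7,0],[0,0,0,0]]'; python3 -m inch '[[0,0,0,0],[0,0,0,0],[0,0,0,0],[0,0,0,0],[0,0,0,0],[0,0,0,0],[0,0,0,0],[0,0,0,0],[0,0,0,0]]' 0; python3 g.py
```

```text
t: 24.52
position: [686.5, -82.5, 40.0]
eef_rot: [[0.996, 0.093, -0.0], [0.093, -0.996, 0.0], [-0.0, -0.0, -1.0]]
ft_force: [0.1, 0.1, 0.6]
opening: 1.002
t: 25.65
position: [686.6, -82.5, 40.3]
eef_rot: [[0.996, 0.093, -0.0], [0.093, -0.996, 0.0], [-0.0, -0.0, -1.0]]
ft_force: [0.2, 0.6, -0.0]
opening: 0.423
t 25.65 pos [686.6 -82.5  40.3] yaw 5.3 tiltz [-0.  0. -1.] j [ 0.24  0.72 -0.25  1.54  0.21  0.91 -1.55] open 0.423 F [ 0.2  0.6 -0. ]
```

```bash
python3 -m inch '[[0,0,-4,0],[0,0,-12,0],[0,0,-20,0],[0,0,-25,0],[0,0,-20,0],[0,0,-8,0],[0,0,0,0]]'; python3 g.py 579.5 -335 129.5 5.3; python3 - <<'E'
from h import *
s=ctrl.snapshot("side")["image"]; crop(s,200,70,150,120,5,"e2.png")
E
```

```text
t: 26.52
position: [686.7, -82.6, 129.7]
eef_rot: [[0.996, 0.093, 0.0], [0.093, -0.996, -0.0], [0.0, 0.0, -1.0]]
ft_force: [-0.4, -0.5, -0.8]
opening: 0.422
t 26.52 pos [686.7 -82.6 129.7] yaw 5.3 tiltz [ 0. -0. -1.] j [ 0.26  0.62 -0.27  1.49  0.18  1.06 -1.53] open 0.422 F [-0.4 -0.5 -0.8]
turn(tool z) 0.04 shift after turn [-1.300e+02  2.415e+02  2.000e-01]
```

View pics/e2.png

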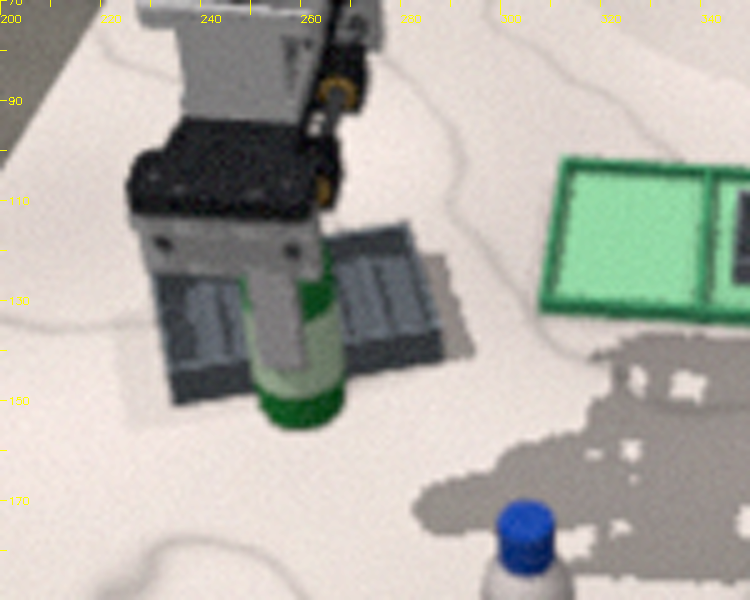

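```bash
python3 -m inch '[[-10,19,0,0],[-18,33,0,0],[-18,33,0,0],[-18,33,0,0],[-18,33,0,0],[-18,33,0,0],[-18,33,0,0],[-8,15.5,0,0],[0,0,0,0],[0,0,0,0]]'; python3 g.py 583 -336 43.3 5.3; python3 - <<'E'
from h import *
s=ctrl.snapshot("side")["image"]; crop(s,250,30,170,120,4,"e3.png")
E
```

```text
t: 27.82
position: [583.3, -324.3, 129.1]
eef_rot: [[0.996, 0.095, 0.0], [0.095, -0.996, 0.001], [0.0, -0.001, -1.0]]
ft_force: [-0.2, -0.2, -0.6]
opening: 0.422
t 27.82 pos [ 583.3 -324.3  129.1] yaw 5.4 tiltz [ 0.     0.001 -1.   ] j [ 0.63  0.58 -0.24  1.56  0.15  1.02 -1.13] open 0.422 F [-0.2 -0.2 -0.6]
turn(tool z) 0.13 shift after turn [-1.4 11.6 85.8]
```

View pics/e3.png

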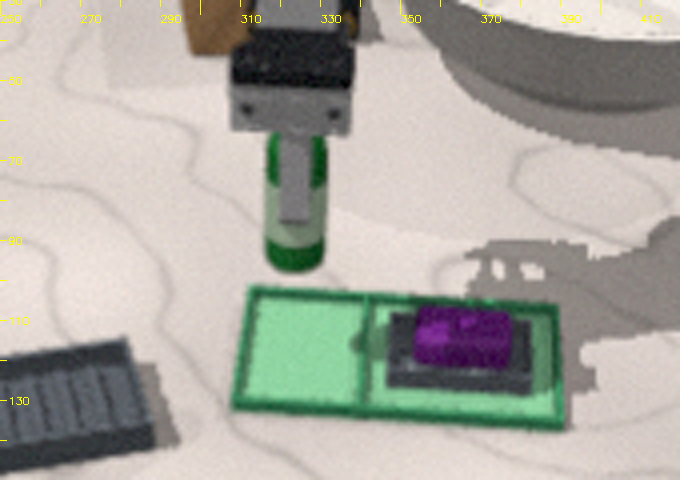

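```bash
python3 -m inch '[[-3,10.6,0,0],[0,0,15,0],[0,0,20,0],[0,0,20,0],[0,0,15,0],[0,0,8,0],[0,0,5,0],[0,0,0,0],[0,0,0,0]]'; python3 g.py 580 -335 43.3; python3 - <<'E'
from h import *
s=ctrl.snapshot("side")["image"]; crop(s,250,30,170,120,4,"e4.png")
E
```

```text
t: 29.0
position: [581.0, -336.7, 46.9]
eef_rot: [[0.996, 0.093, 0.001], [0.093, -0.996, -0.0], [0.001, 0.0, -1.0]]
ft_force: [-0.4, 0.0, -1.6]
opening: 0.419
t 29.0 pos [ 581.  -336.7   46.9] yaw 5.3 tiltz [ 0.001 -0.    -1.   ] j [ 0.63  0.68 -0.22  1.6   0.17  0.89 -1.13] open 0.419 F [-0.4  0.  -1.6]
turn(tool z) -0.0 shift after turn [-0.9 -1.8  3.6]
```

View pics/e4.png

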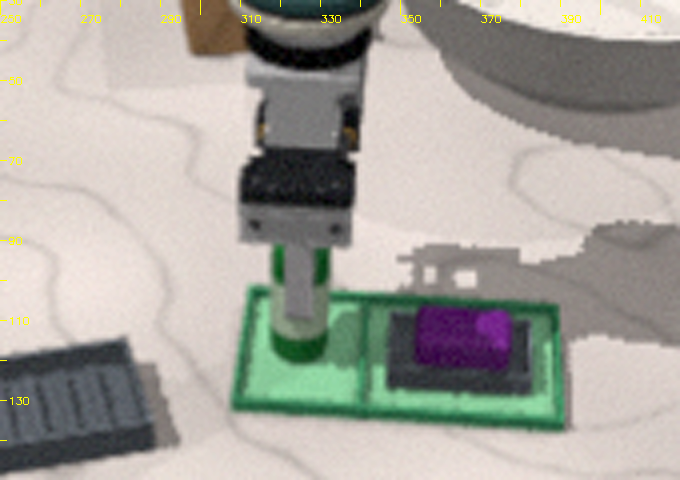

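```bash
python3 -m inch '[[0,0,1.5,0],[0,0,1,0],[0,0,0.7,0],[0,0,0,0],[0,0,0,0]]'
```

```text
t: 29.68
position: [580.8, -336.6, 43.3]
eef_rot: [[0.996, 0.093, 0.0], [0.093, -0.996, -0.0], [0.0, 0.0, -1.0]]
ft_force: [-1.4, 0.8, 3.2]
opening: 0.423
```

```bash
python3 -m inch '[[0,0,0,0],[0,0,0,0],[0,0,0,0],[0,0,0,0],[0,0,-8,0],[0,0,-20,0],[0,0,-30,0],[0,0,-30,0],[0,0,-30,0],[0,0,-25,0]]' 100; python3 g.py 443 76 180; python3 - <<'E'
from h import *
s=ctrl.snapshot("side")["image"]; crop(s,250,30,170,120,4,"e5.png")
E
```

```text
t: 30.92
position: [581.1, -336.7, 189.2]
eef_rot: [[0.996, 0.093, 0.002], [0.093, -0.996, -0.001], [0.002, 0.001, -1.0]]
ft_force: [-0.2, -0.4, -0.4]
opening: 0.999
t 30.93 pos [ 581.1 -336.7  189.2] yaw 5.3 tiltz [ 0.002 -0.001 -1.   ] j [ 0.65  0.53 -0.24  1.5   0.13  1.13 -1.1 ] open 0.999 F [-0.2 -0.4 -0.4]
turn(tool z) -0.0 shift after turn [ -99.  -423.8    9.2]
```

View pics/e5.png

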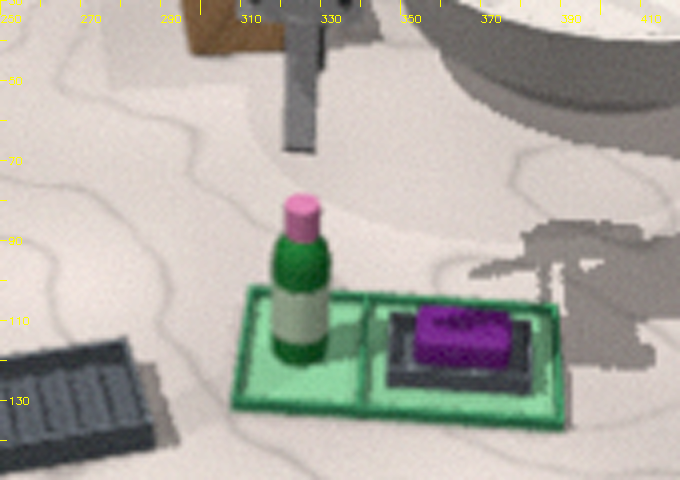

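```bash
python3 g.py 568 -0.4 160; python3 -m inch '[[9,-20,0,0],[9,-38,0,0],[9,-38,0,0],[9,-38,0,0],[9,-38,0,0],[0,-38,0,0],[0,-38,0,0],[0,-38,0,0],[-27,-30,20,0],[-27,-15,10,0],[0,0,0,0],[0,0,0,0]]'; python3 g.py 568 -0.4 40
```

```text
t 30.98 pos [ 582.2 -337.2  192.5] yaw 5.3 tiltz [ 0.005 -0.003 -1.   ] j [ 0.65  0.52 -0.24  1.49  0.13  1.13 -1.1 ] open 1.003 F [0.7 0.  3.1]
turn(tool z) -0.0 shift after turn [  17.2 -336.7   32.5]
t: 32.48
position: [541.4, -7.5, 156.5]
eef_rot: [[0.996, 0.094, 0.001], [0.094, -0.996, 0.0], [0.001, 0.0, -1.0]]
ft_force: [-0.0, 0.2, -0.4]
opening: 0.999
t 32.48 pos [541.4  -7.5 156.5] yaw 5.4 tiltz [ 0.001  0.    -1.   ] j [ 0.25  0.34 -0.35  1.86  0.14  0.96 -1.64] open 0.999 F [-0.   0.2 -0.4]
turn(tool z) -0.0 shift after turn [ 27.1  -4.5 116.5]
```

```bash
python3 -m inch '[[14,-2,0,0],[13,-2.5,0,0],[0,0,10,0],[0,0,0,0],[0,0,0,0]]'; python3 g.py 568 -0.4 40; python3 - <<'E'
from h import *
s=ctrl.snapshot("side")["image"]; crop(s,240,120,150,120,5,"f1.png")
E
```

```text
t: 33.1
position: [567.2, -1.0, 146.0]
eef_rot: [[0.996, 0.093, -0.001], [0.093, -0.996, 0.0], [-0.001, -0.0, -1.0]]
ft_force: [0.6, -0.2, 1.0]
opening: 0.997
t 33.1 pos [567.2  -1.  146. ] yaw 5.3 tiltz [-0.001  0.    -1.   ] j [ 0.22  0.4  -0.34  1.81  0.16  0.96 -1.67] open 0.997 F [ 0.6 -0.2  1. ]
turn(tool z) -0.0 shift after turn [  0.9  -0.5 106. ]
```

View pics/f1.png

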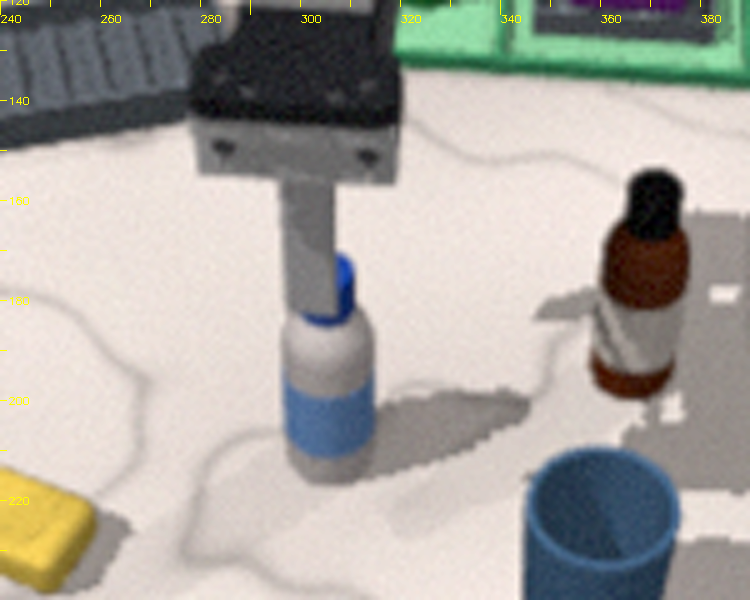

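```bash
python3 - <<'E'
from h import *
d=ctrl.snapshot("side"); print(w2p(d,[[567.2-5,52,146],[568,-.4,120],[568,-.4,0],[562,-.4,120]]))
E
```

```text
[[301.81864595 183.63421915]
 [304.48229551 173.4485927 ]
 [305.34123244 210.56774981]
 [307.36569083 173.83886994]]
```

```bash
python3 -m inch '[[-1,0,10,0],[0,0,20,0],[0,0,20,0],[0,0,20,0],[0,0,20,0],[0,0,10,0],[0,0,6,0],[0,0,0,0]]'; python3 -m inch '[[0,0,0,0],[0,0,0,0],[0,0,0,0],[0,0,0,0],[0,0,0,0],[0,0,0,0],[0,0,0,0],[0,0,0,0],[0,0,0,0]]' 0; python3 g.py
```

```text
t: 34.2
position: [566.5, -0.9, 40.1]
eef_rot: [[0.996, 0.093, -0.0], [0.093, -0.996, 0.0], [-0.0, -0.0, -1.0]]
ft_force: [-0.0, 0.3, 1.3]
opening: 1.002
t: 35.33
position: [566.4, -0.9, 40.1]
eef_rot: [[0.996, 0.093, -0.0], [0.093, -0.996, 0.0], [-0.0, -0.0, -1.0]]
ft_force: [-0.4, -0.4, 0.3]
opening: 0.416
t 35.33 pos [566.4  -0.9  40.1] yaw 5.3 tiltz [-0.  0. -1.] j [ 0.19  0.54 -0.31  1.88  0.23  0.76 -1.72] open 0.416 F [-0.4 -0.4  0.3]
```

```bash
python3 -m inch '[[0,0,-4,0],[0,0,-12,0],[0,0,-20,0],[0,0,-25,0],[0,0,-20,0],[0,0,-8,0],[0,0,0,0]]'; python3 g.py 603 344 129.5 6; python3 - <<'E'
from h import *
s=ctrl.snapshot("side")["image"]; crop(s,240,100,150,120,5,"f2.png")
E
```

```text
t: 36.2
position: [566.6, -1.0, 129.6]
eef_rot: [[0.996, 0.093, 0.001], [0.093, -0.996, -0.0], [0.001, 0.0, -1.0]]
ft_force: [-0.3, 0.7, -1.6]
opening: 0.416
t 36.2 pos [566.6  -1.  129.6] yaw 5.3 tiltz [ 0.001 -0.    -1.   ] j [ 0.22  0.42 -0.34  1.82  0.17  0.93 -1.68] open 0.416 F [-0.3  0.7 -1.6]
turn(tool z) -0.66 shift after turn [ 7.230e+01 -3.393e+02  1.000e-01]
```

View pics/f2.png

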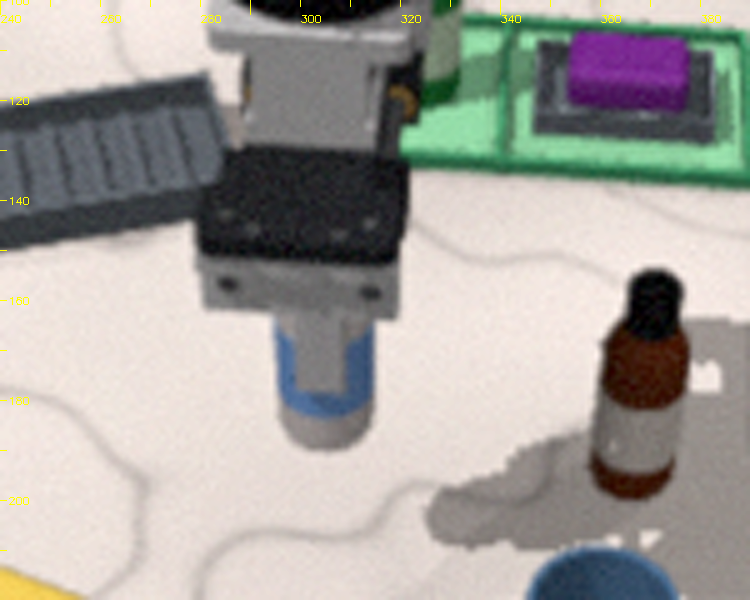

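```bash
python3 -m inch '[[4,-19,0,-0.7],[8,-36,0,0],[8,-36,0,0],[8,-36,0,0],[8,-36,0,0],[8,-36,0,0],[8,-36,0,0],[8,-36,0,0],[8,-36,0,0],[4.3,-20,0,0],[0,0,0,0],[0,0,0,0]]'; python3 g.py 603 344 43.1 6
```

```text
t: 37.75
position: [604.3, 330.7, 128.8]
eef_rot: [[0.995, 0.104, -0.0], [0.104, -0.995, -0.001], [-0.0, 0.001, -1.0]]
ft_force: [0.5, -0.0, -1.0]
opening: 0.417
t 37.75 pos [604.3 330.7 128.8] yaw 6.0 tiltz [-0.    -0.001 -1.   ] j [-0.29  0.63 -0.38  1.49  0.25  1.07 -2.19] open 0.417 F [ 0.5 -0.  -1. ]
turn(tool z) -0.0 shift after turn [  0.1 -13.3  85.7]
```

```bash
python3 -m inch '[[0,-6.6,0,0],[0,-6.7,0,0],[0,0,15,0],[0,0,20,0],[0,0,20,0],[0,0,10,0],[0,0,0,0],[0,0,0,0]]'; python3 g.py 603 344 43.1 6;python3 - <<'E'
from h import *
s=ctrl.snapshot("side")["image"]; crop(s,200,250,180,150,4,"f3.png")
s=ctrl.snapshot("top")["image"]; crop(s,100,110,150,150,4,"f3t.png")
E
```

```text
t: 38.75
position: [603.1, 345.3, 64.8]
eef_rot: [[0.994, 0.105, 0.001], [0.105, -0.994, 0.001], [0.001, -0.001, -1.0]]
ft_force: [0.3, -0.9, -0.0]
opening: 0.416
t 38.75 pos [603.1 345.3  64.8] yaw 6.0 tiltz [ 0.001  0.001 -1.   ] j [-0.32  0.71 -0.36  1.52  0.28  0.97 -2.23] open 0.416 F [ 0.3 -0.9 -0. ]
turn(tool z) 0.04 shift after turn [-0.2  1.3 21.7]
```

View pics/f3.png

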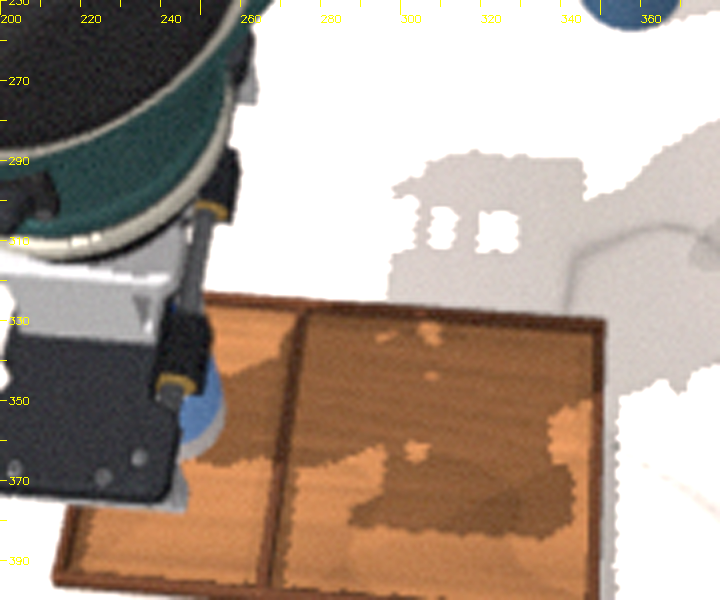

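View pics/f3t.png

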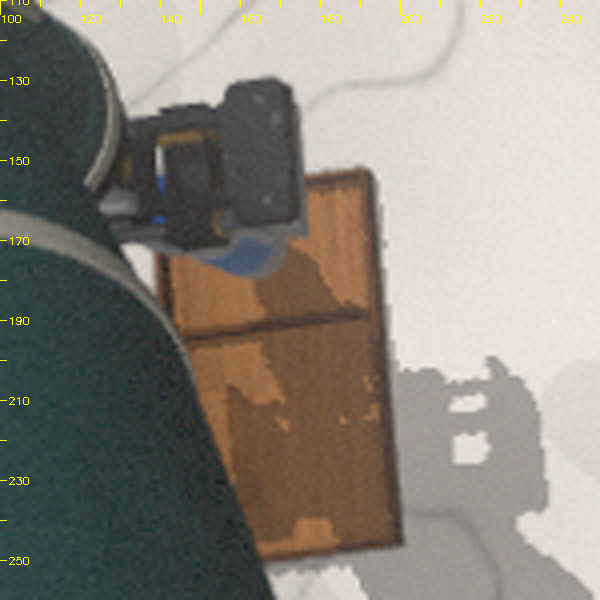

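```bash
python3 -m inch '[[0,0,10,0],[0,0,7,0],[0,0,2.5,0],[0,0,0,0],[0,0,0,0]]';  python3 -m inch '[[0,0,1,0],[0,0,1,0],[0,0,0.5,0],[0,0,0,0]]'
```

```text
t: 39.48
position: [602.8, 345.2, 44.9]
eef_rot: [[0.994, 0.105, 0.0], [0.105, -0.994, 0.0], [0.0, -0.0, -1.0]]
ft_force: [-0.4, -0.2, -1.1]
opening: 0.416
t: 39.98
position: [602.9, 345.2, 43.1]
eef_rot: [[0.994, 0.105, 0.001], [0.105, -0.994, 0.0], [0.001, -0.0, -1.0]]
ft_force: [-3.3, -2.7, 11.0]
opening: 0.42
```

Contact at the expected height. Release and lift.

```bash
python3 -m inch '[[0,0,-0.3,0],[0,0,0,0],[0,0,0,0],[0,0,0,0],[0,0,-8,0],[0,0,-20,0],[0,0,-30,0],[0,0,-30,0],[0,0,-30,0],[0,0,-25,0],[0,0,0,0]]' 100; python3 g.py 443 76 180; python3 - <<'E'
from h import *
s=ctrl.snapshot("side")["image"]; crop(s,200,250,180,150,4,"f4.png")
E
```

```text
t: 41.35
position: [603.6, 345.8, 189.1]
eef_rot: [[0.994, 0.105, 0.004], [0.105, -0.994, 0.002], [0.004, -0.002, -1.0]]
ft_force: [-0.2, -0.0, -0.1]
opening: 1.0
t 41.35 pos [603.6 345.8 189.1] yaw 6.0 tiltz [ 0.004  0.002 -1.   ] j [-0.3   0.59 -0.39  1.43  0.23  1.17 -2.19] open 1.0 F [-0.2 -0.  -0.1]
turn(tool z) -0.0 shift after turn [-188.1  251.4    9.1]
```

View pics/f4.png

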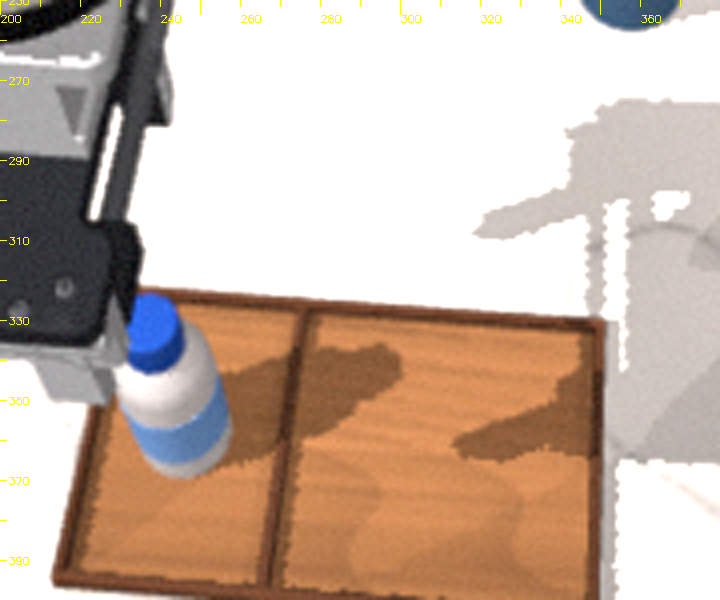

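```bash
python3 -m inch '[[-12,16,0,0],[-24,32,0,0],[-24,32,0,0],[-24,32,0,0],[-24,32,0,0],[-24,32,0,0],[-24,32,0,0],[-20,27,10,0],[-12,16,10,0],[0,0,10,0],[0,0,0,0]]'; python3 g.py 443 76 40; python3 - <<'E'
from h import *
s=ctrl.snapshot("side")["image"]; crop(s,290,150,150,120,5,"k1.png")
d=ctrl.snapshot("side"); print(w2p(d,[[443,76,90],[443,107,90],[443,45,90]]))
E
```

```text
t: 42.78
position: [442.0, 76.2, 154.8]
eef_rot: [[0.994, 0.106, -0.001], [0.106, -0.994, 0.0], [-0.001, -0.0, -1.0]]
ft_force: [0.1, 0.1, -0.4]
opening: 1.003
t 42.77 pos [442.   76.2 154.8] yaw 6.1 tiltz [-0.001  0.    -1.   ] j [ 0.1   0.18 -0.37  2.07  0.08  0.9  -1.78] open 1.003 F [ 0.1  0.1 -0.4]
turn(tool z) -0.0 shift after turn [  0.9   0.3 114.8]
[[359.92087924 220.36450633]
 [358.11569507 233.05172782]
 [361.63505129 208.2926971 ]]
```

View pics/k1.png

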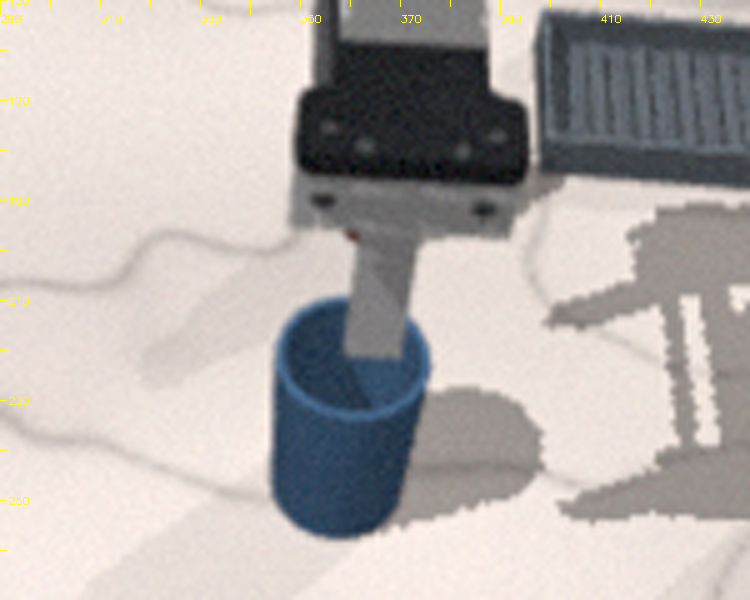

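```bash
python3 -m inch '[[0,-1.5,15,0],[0,0,20,0],[0,0,15,0],[0,0,10,0],[0,0,0,0]]'; python3 g.py 442 77.5 40
```

```text
t: 43.5
position: [441.8, 77.2, 94.9]
eef_rot: [[0.994, 0.106, -0.001], [0.106, -0.994, 0.0], [-0.001, -0.0, -1.0]]
ft_force: [-0.2, -0.3, 0.3]
opening: 1.0
t 43.5 pos [441.8  77.2  94.9] yaw 6.1 tiltz [-0.001  0.    -1.   ] j [ 0.08  0.28 -0.36  2.13  0.14  0.76 -1.84] open 1.0 F [-0.2 -0.3  0.3]
turn(tool z) -0.0 shift after turn [ 0.3 -0.2 54.9]
```

```bash
python3 - <<'E'
from h import *
s=ctrl.snapshot("side")["image"]; crop(s,290,150,150,120,5,"k2.png")
E
```

```text
(no output)
```

View pics/k2.png

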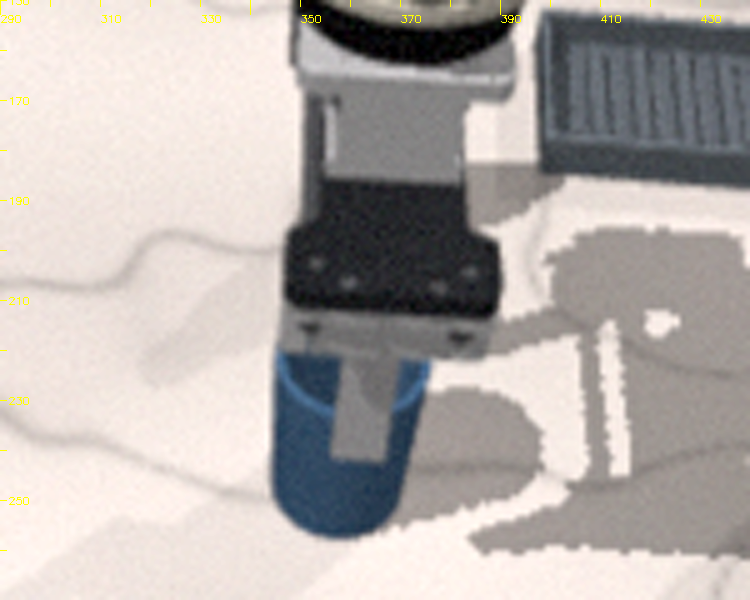

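The near finger (tip at ≈(362,242)) is outside the rim, so the tumbler sits between the jaws.

```bash
python3 -m inch '[[0,0,15,0],[0,0,20,0],[0,0,12,0],[0,0,8,0],[0,0,0,0],[0,0,0,0]]'; python3 -m inch '[[0,0,0,0],[0,0,0,0],[0,0,0,0],[0,0,0,0],[0,0,0,0],[0,0,0,0],[0,0,0,0],[0,0,0,0]]' 0; python3 -m inch '[[0,0,-3,0],[0,0,-8,0],[0,0,-15,0],[0,0,-15,0],[0,0,-6,0],[0,0,0,0],[0,0,0,0]]'; python3 g.py 494.5 333.5 80 6;python3 - <<'E'
from h import *
s=ctrl.snapshot("side")["image"]; crop(s,290,150,150,120,5,"k3.png")
E
```

```text
t: 44.3
position: [442.3, 77.2, 40.8]
eef_rot: [[0.994, 0.105, 0.001], [0.105, -0.994, 0.0], [0.001, -0.0, -1.0]]
ft_force: [0.7, -0.4, -0.9]
opening: 1.0
t: 45.3
position: [442.1, 77.1, 40.5]
eef_rot: [[0.994, 0.105, 0.0], [0.105, -0.994, -0.0], [0.0, 0.0, -1.0]]
ft_force: [-0.0, -2.3, 4.0]
opening: 0.651
t: 46.18
position: [441.8, 77.1, 87.2]
eef_rot: [[0.994, 0.105, -0.001], [0.105, -0.994, -0.0], [-0.001, -0.0, -1.0]]
ft_force: [-0.1, 0.1, -2.0]
opening: 0.66
t 46.17 pos [441.8  77.1  87.2] yaw 6.0 tiltz [-0.001 -0.    -1.   ] j [ 0.07  0.29 -0.36  2.13  0.15  0.74 -1.85] open 0.66 F [-0.1  0.1 -2. ]
turn(tool z) 0.04 shift after turn [  79.2 -249.5    7.2]
```

View pics/k3.png

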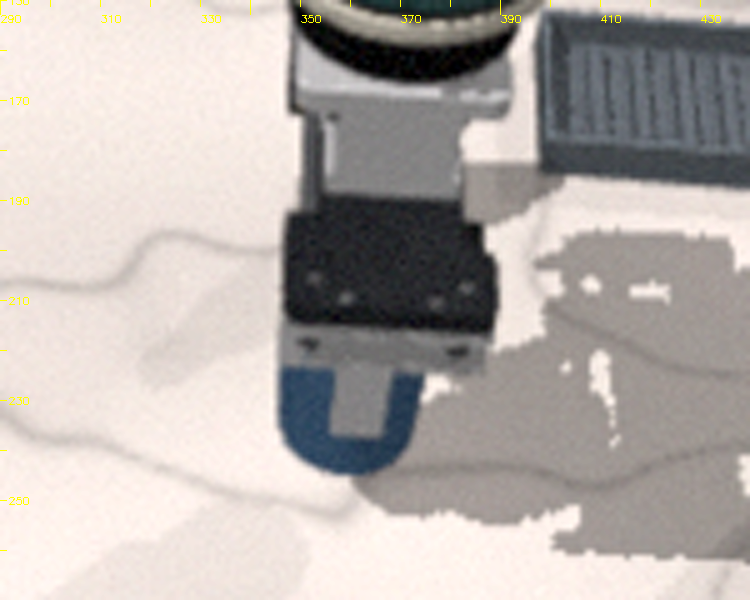

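```bash
python3 -m inch '[[4,-12,0,0],[10,-32,0,0],[10,-32,0,0],[10,-32,0,0],[10,-32,0,0],[10,-32,0,0],[10,-32,0,0],[10,-32,0,0],[5,-13.5,0,0],[0,0,0,0],[0,0,0,0]]'; python3 g.py 494.5 333.5 43.5 6;python3 - <<'E'
from h import *
s=ctrl.snapshot("side")["image"]; crop(s,200,250,180,150,4,"k4.png")
E
```

```text
t: 47.6
position: [494.3, 332.4, 87.2]
eef_rot: [[0.995, 0.104, -0.0], [0.104, -0.995, -0.001], [-0.0, 0.001, -1.0]]
ft_force: [0.1, -0.3, -0.7]
opening: 0.656
t 47.6 pos [494.3 332.4  87.2] yaw 6.0 tiltz [-0.    -0.001 -1.   ] j [-0.35  0.53 -0.39  1.78  0.25  0.88 -2.31] open 0.656 F [ 0.1 -0.3 -0.7]
turn(tool z) -0.01 shift after turn [ 0.3 -1.1 43.7]
```

View pics/k4.png

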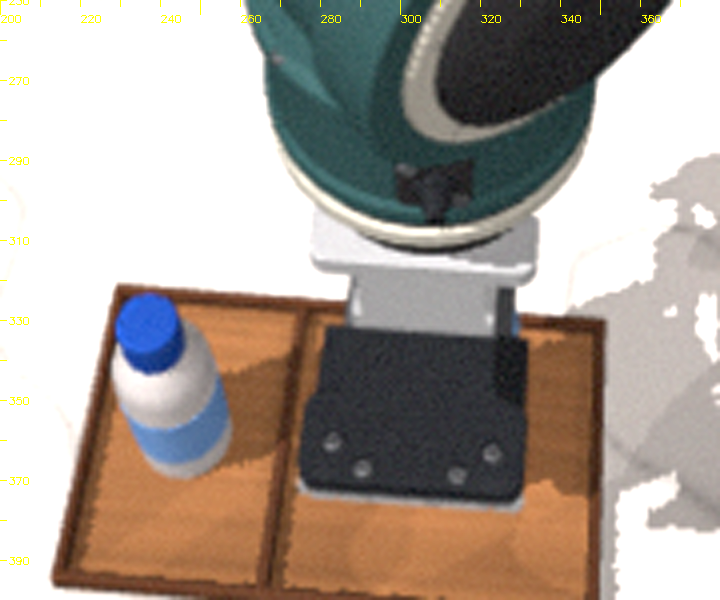

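```bash
python3 -m inch '[[0,0,10,0],[0,0,15,0],[0,0,10,0],[0,0,4,0],[0,0,1.5,0],[0,0,0,0],[0,0,0,0]]'; python3 -m inch '[[0,0,1,0],[0,0,1,0],[0,0,0.5,0],[0,0,0,0]]'
```

```text
t: 48.52
position: [494.5, 333.7, 47.3]
eef_rot: [[0.994, 0.105, 0.0], [0.105, -0.994, 0.0], [0.0, -0.0, -1.0]]
ft_force: [0.3, 0.2, -1.4]
opening: 0.655
t: 49.02
position: [494.3, 333.6, 44.4]
eef_rot: [[0.994, 0.105, -0.0], [0.105, -0.994, 0.0], [-0.0, -0.0, -1.0]]
ft_force: [-0.1, 0.4, -1.8]
opening: 0.658
```

```bash
python3 -m inch '[[0,0,0.8,0],[0,0,0.4,0],[0,0,0,0]]'
```

```text
t: 49.4
position: [494.5, 333.6, 43.6]
eef_rot: [[0.994, 0.105, 0.0], [0.105, -0.994, 0.0], [0.0, -0.0, -1.0]]
ft_force: [-0.6, -1.1, 4.4]
opening: 0.656
```

Contact. Release, lift, retreat.

```bash
python3 -m inch '[[0,0,0,0],[0,0,0,0],[0,0,0,0],[0,0,0,0],[0,0,-8,0],[0,0,-20,0],[0,0,-30,0],[0,0,-30,0],[0,0,-30,0],[0,0,-25,0],[0,0,0,0]]' 100; python3 -m inch '[[-15,25,0,0],[-15,35,0,0],[-15,35,0,0],[-15,35,0,0],[-15,35,0,0],[-15,35,0,0],[0,35,0,0],[0,20,0,0],[0,0,0,0],[0,0,0,0]]'; python3 - <<'E'
from h import *
for n in("top","side"): 
    I=ctrl.snapshot(n)["image"]; cv2.imwrite(f"pics/{n}9.png",I)
E
python3 g.py
```

```text
t: 50.78
position: [495.1, 334.3, 189.4]
eef_rot: [[0.994, 0.105, 0.004], [0.105, -0.994, 0.002], [0.004, -0.002, -1.0]]
ft_force: [-0.3, 0.9, -1.4]
opening: 0.998
t: 52.02
position: [431.5, 71.3, 186.3]
eef_rot: [[0.994, 0.106, -0.0], [0.106, -0.994, 0.0], [-0.0, -0.0, -1.0]]
ft_force: [0.3, -0.2, 0.6]
opening: 0.999
t 52.12 pos [431.5  71.4 186.2] yaw 6.1 tiltz [-0.  0. -1.] j [ 0.07  0.11 -0.32  2.07  0.04  0.97 -1.74] open 0.999 F [-0.6  0.  -0.1]
```

View pics/top9.png

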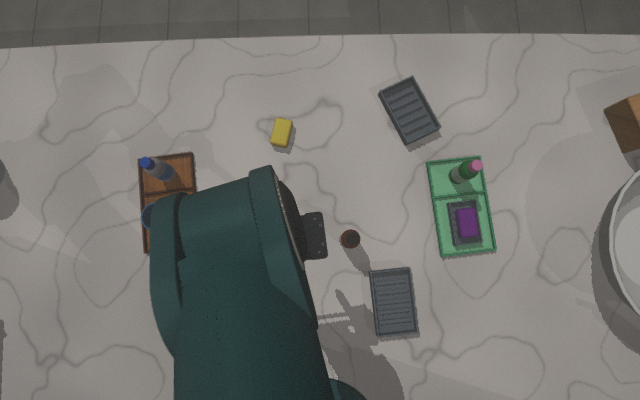

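View pics/side9.png

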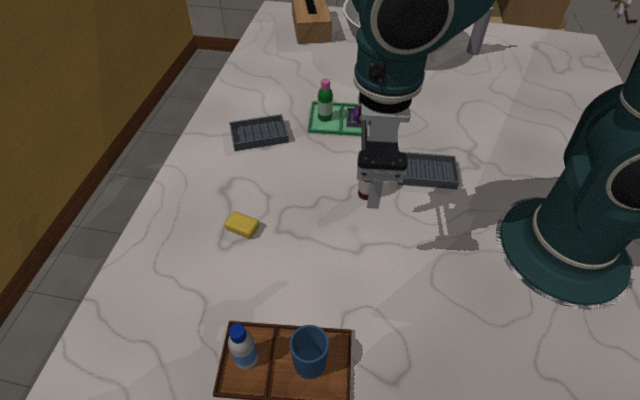

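```bash
python3 - <<'E'
from h import *
crop(cv2.imread("pics/top9.png"),420,145,90,120,6,"z1.png")
crop(cv2.imread("pics/side9.png"),205,310,160,90,5,"z2.png")
E
```

```text
(no output)
```

View pics/z1.png

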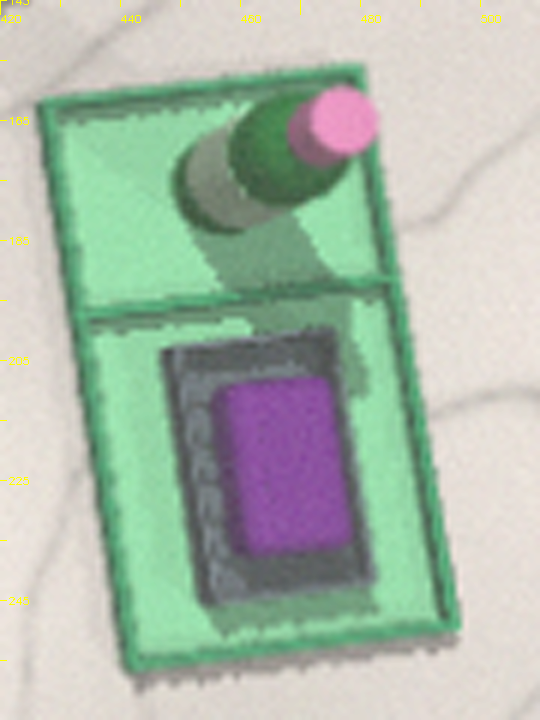

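View pics/z2.png

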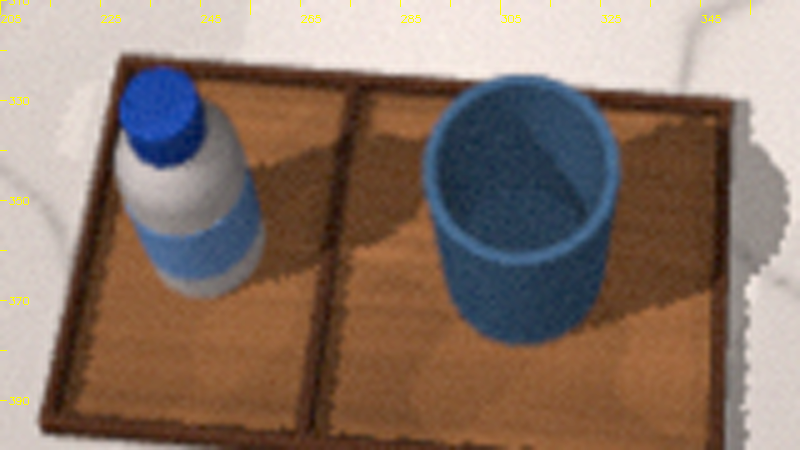

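```bash
python3 - <<'E'
from h import *
d=ctrl.snapshot("top"); sd=ctrl.snapshot("side")
C=lambda p:[(420+x/6,145+y/6) for x,y in p]
S=lambda p:[(205+x/5,310+y/5) for x,y in p]
def T(q): 
    c=q.mean(0)[:2]; v=(q[0]+q[1]-q[2]-q[3])[:2]; return c,np.arctan2(v[1],v[0])
def rel(c,a,p): r=np.array([[np.cos(a),np.sin(a)],[-np.sin(a),np.cos(a)]]); return (r@(np.array(p)[:2]-c)).round(1)
tc,ta=T(p2w(d,C([(40,103),(364,65),(460,630),(130,672)]),12))
dc,da=T(p2w(d,C([(162,348),(334,328),(374,578),(205,606)]),21))
pc=p2w(d,C([(214,383),(328,376),(352,546),(242,556)]),32).mean(0)
print("tray",tc,np.degrees(ta),"dish in tray",rel(tc,ta,dc),"soap in dish",rel(dc,da,pc),"shampoo",rel(tc,ta,p2w(d,C([(342,122)]),123)[0]))
# bamboo from original top estimate, objects by side view
bc,ba=np.array([536.3,337.9]),np.radians(6)
print("lotion",rel(bc,ba,p2w(sd,S([(158,97)]),123)[0]),"tumbler",rel(bc,ba,p2w(sd,S([(522,170)]),93)[0]))
# starting vs now: amber in top, yellow both
a=cv2.imread("pics/top0.png").astype(int);b=cv2.imread("pics/top9.png").astype(int)
for n,(x,y,w,h) in dict(yellow=(265,112,35,40),).items():
    A=a[y:y+h,x:x+w].sum(2).astype(np.float32);B=b[y:y+h,x:x+w].sum(2).astype(np.float32); print(n,cv2.phaseCorrelate(A,B))
A=a[222:256,330:368].sum(2).astype(np.float32);B=b[222:256,330:368].sum(2).astype(np.float32);print("amber",cv2.phaseCorrelate(A,B))
E
```

```text
tray [ 511.35241492 -339.8276009 ] 5.229608046825827 dish in tray [-39.6   2.4] soap in dish [-1.2 -1.3] shampoo [70.3 -1.4]
lotion [67.4 -0.9] tumbler [-43.1   1.8]
yellow ((0.03809721181155723, 0.02244233757364711), 0.980714875790808)
amber ((0.06279301212852673, 0.035628427905074034), 0.9511748671531677)
```

All of it is within tolerance, so I'm handing the job in.

```bash
python3 g.py; python3 -c "
from station import ctrl
print(ctrl.sign_off())"
```

```text
t 52.23 pos [431.6  71.2 186.2] yaw 6.1 tiltz [-0.  0. -1.] j [ 0.07  0.11 -0.32  2.07  0.04  0.97 -1.74] open 1.001 F [0.2 0.1 0.1]
the job is handed in; nothing more can be done
None
```

Both trays are made up and I handed the job in at about 52 s of the 136 s allowed; sign-off reports no verdict. I used the smallest of the three grey dishes. I lowered each piece until the wrist force showed contact before releasing it.

The last camera measurements put everything well inside tolerance:

| Piece | Where measured | x (mm) | y (mm) | Allowed x / y (mm) |
|---|---|---|---|---|
| Shampoo | mint tray | 70 | -1 | 45 to 90 / ±43 |
| Soap dish | mint tray | -40 | 2 | -77 to -7 / ±30 |
| Purple soap | soap dish | -1 | -1 | ±18 / ±12 |
| Lotion | bamboo tray | 67 | -1 | 45 to 90 / ±43 |
| Tumbler | bamboo tray | -43 | 2 | -81 to -3 / ±34 |

- **Stock left in place:** the yellow soap and the amber bottle shifted less than 0.1 pixel between the first and last top views, so they did not move.
- **Upright:** the bottles and tumbler stand upright and the dish and soap lie flat, judged from the pictures and not measured as angles.
- **Disagreement:** the camera put the dish about 4 mm in y from where the gripper had set it down. I attribute this to calibration error at the edge of the picture, and it is small against the tolerance.

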